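# Change the batch in a sprung capacitor reader

## Task

Take the finished black capacitors out of the reader and stand them in the grey tray, and stand every fresh blue capacitor in a bay of its own, down on the plate between the stop bar and the sprung head and centred on the head, with its white stripe facing the head's window. Press each head back gently, never with more than 20 N, to make room for the can. When all are in, press the green start button, and leave the tape, solder spool and heat sink where they are.

Things in the scene. Friction and masses are not known exactly. Their poses are not given: they have to be found in the camera images.
- new_1_mid (a point): Centre (half-way up) of a fresh can capacitor, blue sleeve, 40 mm diameter, 72 mm tall, about 150 g, low centre of mass. Stands upright on the bench; its z axis is the can's axis (up), its x axis points to the white stripe. Two or three of the three are there.
- new_1_mark (a point): Middle of that can's white stripe (10 mm wide, running up its side, with a short white tick on the top rim), 20 mm out from the can's centre.
- new_2_mid (a point): Centre (half-way up) of a fresh can capacitor, blue sleeve, 40 mm diameter, 72 mm tall, about 150 g, low centre of mass. Stands upright on the bench; its z axis is the can's axis (up), its x axis points to the white stripe. Two or three of the three are there.
- new_2_mark (a point): Middle of that can's white stripe (10 mm wide, running up its side, with a short white tick on the top rim), 20 mm out from the can's centre.
- new_3_mid (a point): Centre (half-way up) of a fresh can capacitor, blue sleeve, 40 mm diameter, 72 mm tall, about 150 g, low centre of mass. Stands upright on the bench; its z axis is the can's axis (up), its x axis points to the white stripe. Two or three of the three are there.
- new_3_mark (a point): Middle of that can's white stripe (10 mm wide, running up its side, with a short white tick on the top rim), 20 mm out from the can's centre.
- old_1_mid (a point): Centre (half-way up) of a finished can capacitor, black sleeve, same shape and stripe as the fresh ones, 40 mm diameter, 72 mm tall, about 150 g, low centre of mass. It starts clamped upright in bay 1.
- old_3_mid (a point): Centre (half-way up) of a finished can capacitor, black sleeve, same shape and stripe as the fresh ones, 40 mm diameter, 72 mm tall, about 150 g, low centre of mass. It starts clamped upright in bay 3.
- bay_1 (a point): Reader bay: point on top of the reader's fixed aluminium plate (10 mm thick), at the centre of a seated can. Bays are 76 mm apart along y. x points to the head, z up. A steel stop bar, 8 mm high and 8 mm thick, runs along all bays, its face to the can at x = -20 mm. A fixed spring housing, 40 mm above the bench, stands at x = 55 to 83 mm.
- head_1: Sprung head: yellow block, dark window in its front face; 44 mm wide, 18 mm deep, top 28 mm above the plate. Origin: foot of the front face, 2 mm above the plate; axes as the bay's. It slides along x: face at bay x = 6 mm when empty (gap 26 mm), 20 mm with a can seated, 36 mm at the end stop; pushing takes 2 N, 4.8 N, 8 N there.
- bay_2 (a point): Reader bay: point on top of the reader's fixed aluminium plate (10 mm thick), at the centre of a seated can. Bays are 76 mm apart along y. x points to the head, z up. A steel stop bar, 8 mm high and 8 mm thick, runs along all bays, its face to the can at x = -20 mm. A fixed spring housing, 40 mm above the bench, stands at x = 55 to 83 mm.
- head_2: Sprung head: yellow block, dark window in its front face; 44 mm wide, 18 mm deep, top 28 mm above the plate. Origin: foot of the front face, 2 mm above the plate; axes as the bay's. It slides along x: face at bay x = 6 mm when empty (gap 26 mm), 20 mm with a can seated, 36 mm at the end stop; pushing takes 2 N, 4.8 N, 8 N there.
- bay_3 (a point): Reader bay: point on top of the reader's fixed aluminium plate (10 mm thick), at the centre of a seated can. Bays are 76 mm apart along y. x points to the head, z up. A steel stop bar, 8 mm high and 8 mm thick, runs along all bays, its face to the can at x = -20 mm. A fixed spring housing, 40 mm above the bench, stands at x = 55 to 83 mm.
- head_3: Sprung head: yellow block, dark window in its front face; 44 mm wide, 18 mm deep, top 28 mm above the plate. Origin: foot of the front face, 2 mm above the plate; axes as the bay's. It slides along x: face at bay x = 6 mm when empty (gap 26 mm), 20 mm with a can seated, 36 mm at the end stop; pushing takes 2 N, 4.8 N, 8 N there.
- start (a joint): Travel of the green start button, m: 0 released, 0.006 fully down; counts as pressed beyond 0.004. Springs back; 5 N fully down.
- start_top (a point): Centre of the top of the green start button (28 mm diameter), on a tab of the reader's plate, on the robot's side of bay 3. Pressed straight down.
- tray: Grey open tray, fixed, 110 x 140 x 18 mm (x, y, z), walls 4 mm, floor about 4 mm above the bench. Origin: centre of its underside; x and y along its sides, z up.
- tape: Bystander: roll of black insulating tape, 62 mm across, 19 mm high, lying flat; origin at its underside.
- spool: Bystander: yellow spool of solder wire, 58 mm diameter, 52 mm high, upright; origin at its underside.
- heat_sink: Bystander: black finned heat sink, 42 x 50 x 26 mm; origin at its underside.

How it is judged:
By the outcome, as a careful person would: the job done as asked, in the order asked, and still so for the second after the job is handed in, with the robot touching nothing.
Of new_1, new_2, new_3 only 2 to 3 are there at a start; the rules pass over those that are not, and their reading is None.
At some moment in a run one of new_1, new_2, new_3 may be knocked a few centimetres aside while the robot is not near it.
It also fails if it takes over 208 s, if anything falls off the work surface, if the arm or the gripper's body presses on something with over 40 N, if the wrist force passes 120 N, or if a joint passes its speed limit or range.

## Robot

A 6-joint arm with a two-finger parallel gripper is mounted at the origin on a cart in front of the work surface, level with it; the furniture and walls round the work are solid. World frame = base frame: x ahead of the robot, y to its left, z up, the work surface at z = 0. Lengths are in m, angles in degrees, forces in N, time in s.
With the tool pointing down it reaches from about 0.3 to 0.75 m from the base axis. Payload 8.5 kg.
Tool frame: the origin (TCP) lies midway between the tips of the shut fingers; the grasp point (between the pads) lies 19 mm behind it (env.hold_point_z is the distance from the TCP to the grasp point, in m); z points along the fingers, y is the line along which they close (so a half turn about z gives the same grasp; the last joint's range is limited). The gripper opens to 85 mm and grips with 20 to 120 N. Pads are 22 mm wide; open, the fingers measure 114 mm over their backs; the gripper's body (76 mm by 85 mm) begins 54 mm behind the grasp point. The pads swing forward as they close: fully open they stand 13 mm farther back than shut.
Start: joints at [59.284, 21.807, 74.336, -0, 83.858, -12.336], TCP at [0.173, 0.522, 0.231] pointing down, gripper open.
Joint ranges: [-178.18, 178.18], [-50.72, 133.34], [12.68, 142.11], [-81.47, 261.47], [9.98, 163.14], [-165.26, 165.26]. Speed limits (degrees/s): [136.94, 136.94, 180, 180, 180, 180].

## Interface

Orientations are given as a 3x3 rotation matrix whose columns are the frame's x, y, z axes.
In Python, from rig import observe, get_image, camera_info, env gives the robot as it stands.
- The arm moves only by the tool drive_tool, never from a script. Its arguments are lists of equal length, an entry for each row: "offset": the shift along the tool's x, y, z in units of 40 mm (1.0 is 40 mm), a list of three; "turn": the turn, a rotation vector about the tool's x, y, z in units of 6 degrees (1.0 is 6 degrees), a list of three; "hand": the opening, from 0 (shut) to 1 (fully open). A call has exactly 10 rows; each row shifts and turns the commanded pose from where the row before left it, along the tool's axes as they then stand; what a row does not reach is not made up. A row lasts 1/8 s, in which the tool goes at most 62.5 mm and 10.7 degrees, less where a joint would pass 70% of its speed; a pose out of reach is approached as far as the arm can. A call is refused whole if a number of a shift passes 1 or a number of a turn 1, either way. A call with a gripper value outside its range is refused whole. The fingers move at their own pace and stop on an object; "newtons" is the grip in N (left out, the last holds). Time passes only in rows, so rows that do not move let the fingers close, or fill a call up. It gives the time, the measured TCP pose, the force, the opening and the grip force at its end, in the units of the state.
- observe(): the state, without advancing time (a new reading comes with each control period).
- get_image(name): name is "scene" or "top" or "wrist"; returns the picture (480x640x3 uint8, blue, green, red); there is no depth.
- camera_info(name): a dict with "fx", "fy", "cx", "cy" (pixels), "world_to_cam" (4x4, takes a point from world to camera coordinates). Camera axes: x right, y down, z forward; pixel columns grow to the right and rows downward; lengths in m; the calibration is good to about 2 mm. A picture is of the moment at which its call begins: read the wrist's pose just before it. camera_info takes no time and is no camera call; for the wrist camera it gives the pose at the moment of the call.
- env.close_job(): hands the job in; it is judged then, once.
The state is a dict: "time_s": time; "q": joint angles; "qvel": joint speeds; "joint_efforts": joint torques, N m; "position": TCP position; "tool_rot": TCP orientation; "ft_force": force on the tool from outside, world axes, zero at the start; "wrist_torque": the same for the moment, N m; "grip_width": finger opening in m; "gripper_force": force on a finger pad.
Only numpy, scipy, OpenCV 4.12 (cv2) and the standard library are available. Lean on these libraries where they do the work, as an engineer would, in place of code of your own. Each camera call takes 0.05 s, during which the arm holds its last target. There are 200 camera calls.

## Working session

There is one attempt and no reset: what is moved stays moved. The work goes in short steps, Python scripts to look and compute and a tool call to move; the robot and the scene stay as the last step left them, time stands still between calls to the robot, and variables do not carry over. Pictures are saved under pics/ and viewed, at most 14 in all, crops included, and the job is handed in when it is done.

Besides the shell and the picture viewer there is one more tool, called after "Emit:" as name(argument=value, ...) on one line, values as JSON. drive_tool: Moves the arm, as the interface text tells. Its arguments: {"type":"object","properties":{"offset":{"type":"array"},"turn":{"type":"array"},"hand":{"type":"array"},"newtons":{"type":"number"}},"required":["offset","turn","hand"]}

```bash
mkdir -p pics
python3 - <<'E'
from rig import observe,get_image,camera_info,env
import cv2,numpy as np
np.set_printoptions(precision=4,suppress=True)
s=observe();print(s['time_s'],s['position'],s['tool_rot'],s['grip_width'],env.hold_point_z)
for n in("scene","top","wrist"):
    c=camera_info(n);print(n,c)
    cv2.imwrite(f'pics/{n}0.png',get_image(n))
E
```

```text
0.0 [0.1733 0.5217 0.2307] [[-0.949   0.3153 -0.0008]
 [ 0.3153  0.949  -0.0013]
 [ 0.0003 -0.0014 -1.    ]] 0.08562505311947889 0.0187
scene {'fx': 459.0815147179684, 'fy': 459.0815147179684, 'cx': 327.74570320906577, 'cy': 238.12347225273905, 'world_to_cam': array([[ 0.8377, -0.5461, -0.0058, -0.4726],
       [-0.4045, -0.6133, -0.6785,  0.146 ],
       [ 0.367 ,  0.5707, -0.7346,  1.2674],
       [ 0.    ,  0.    ,  0.    ,  1.    ]])}
top {'fx': 438.8459324361697, 'fy': 438.8459324361697, 'cx': 317.6876486162593, 'cy': 235.63773761880623, 'world_to_cam': array([[-0.0251, -0.9994, -0.024 , -0.1176],
       [-0.9951,  0.0273, -0.0945,  0.4415],
       [ 0.0951,  0.0215, -0.9952,  1.4107],
       [ 0.    ,  0.    ,  0.    ,  1.    ]])}
wrist {'fx': 361.2354879051688, 'fy': 361.2354879051688, 'cx': 316.1870851905015, 'cy': 236.71211728449907, 'world_to_cam': array([[ 0.3151,  0.9491, -0.0019, -0.5488],
       [ 0.9147, -0.3031,  0.2674, -0.0344],
       [ 0.2532, -0.086 , -0.9636,  0.3797],
       [ 0.    ,  0.    ,  0.    ,  1.    ]])}
```

View pics/top0.png

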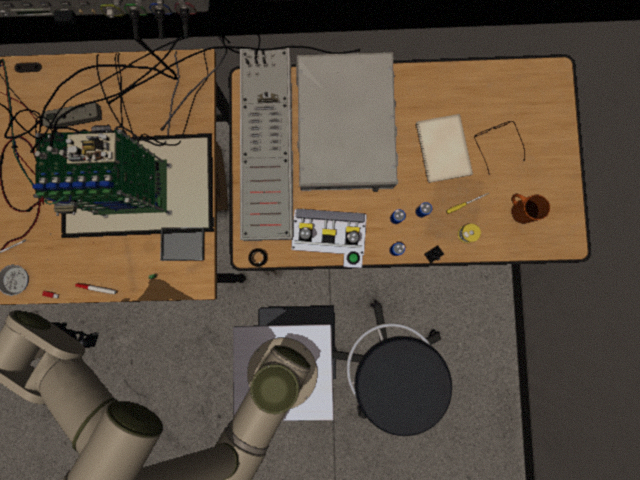

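View pics/scene0.png

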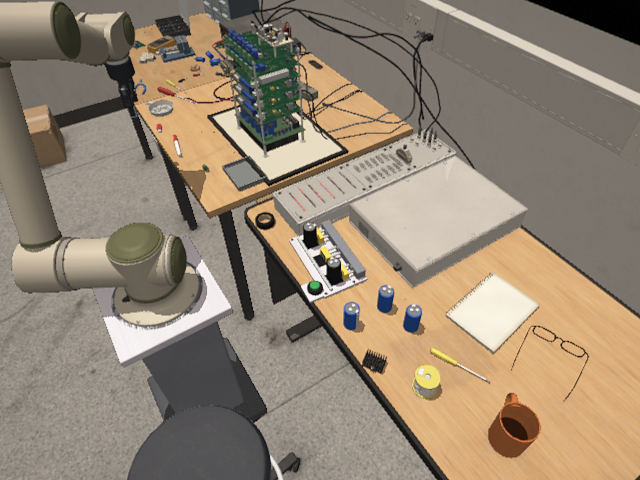

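The top view shows the reader with black cans at (306,233) and (353,237), and the green button at (353,257). The fresh cans are at (399,215), (424,209) and (399,248). The tape is at (258,257), the heat sink at (434,254) and the spool at (471,233). The tray is probably the grey rectangle at (182,244) on the left bench.

```bash
cat > h.py <<'E'
from rig import observe,get_image,camera_info,env
import cv2,numpy as np
np.set_printoptions(precision=4,suppress=True)
def ray(c,u,v):
    M=c['world_to_cam'];R=M[:3,:3];t=M[:3,3]
    d=R.T@np.array([(u-c['cx'])/c['fx'],(v-c['cy'])/c['fy'],1]);return -R.T@t,d
def onz(c,u,v,z):
    o,d=ray(c,u,v);return o+d*(z-o[2])/d[2]
def proj(c,p):
    q=c['world_to_cam']@np.append(p,1);return np.array([c['cx']+c['fx']*q[0]/q[2],c['cy']+c['fy']*q[1]/q[2]])
def blobs(im,lo,hi,amin):
    m=cv2.inRange(cv2.cvtColor(im,cv2.COLOR_BGR2HSV),lo,hi)
    n,l,st,ce=cv2.connectedComponentsWithStats(m)
    return [(ce[i],st[i]) for i in range(1,n) if st[i][4]>=amin],m
E
python3 - <<'E'
from h import *
c=camera_info('top');im=cv2.imread('pics/top0.png')
for n,u,v,z in [('traycorner',162,229,.018),('tray',203,229,.018),('tray',204,260,.018),('tray',162,260,.018),('old1',306,233,.082),('old3',353,237,.082),('btn',353,257,.02),('n1',399,215,.072),('n2',424,209,.072),('n3',399,248,.072),('tape',258,257,.019),('sink',434,254,.026),('spool',471,233,.052),('plateL',293,250,.01)]:
    print(n,onz(c,u,v,z))
a=cv2.resize(im[190:275,285:445],None,fx=5,fy=5,interpolation=cv2.INTER_CUBIC);cv2.imwrite('pics/topc.png',a)
s=cv2.imread('pics/scene0.png');cv2.imwrite('pics/scenec.png',cv2.resize(s[200:350,240:440],None,fx=4,fy=4,interpolation=cv2.INTER_CUBIC))
E
```

```text
traycorner [0.4744 0.3834 0.018 ]
tray [0.4706 0.2474 0.018 ]
tray [0.3687 0.2442 0.018 ]
tray [0.3723 0.3825 0.018 ]
old1 [ 0.4415 -0.0942  0.082 ]
old3 [ 0.425  -0.2401  0.082 ]
btn [ 0.3656 -0.2417  0.02  ]
n1 [ 0.4913 -0.3871  0.072 ]
n2 [ 0.508 -0.466  0.072]
n3 [ 0.3876 -0.3827  0.072 ]
tape [0.3738 0.067  0.019 ]
sink [ 0.3682 -0.5012  0.026 ]
spool [ 0.4302 -0.6144  0.052 ]
plateL [ 0.3941 -0.0469  0.01  ]
```

View pics/topc.png

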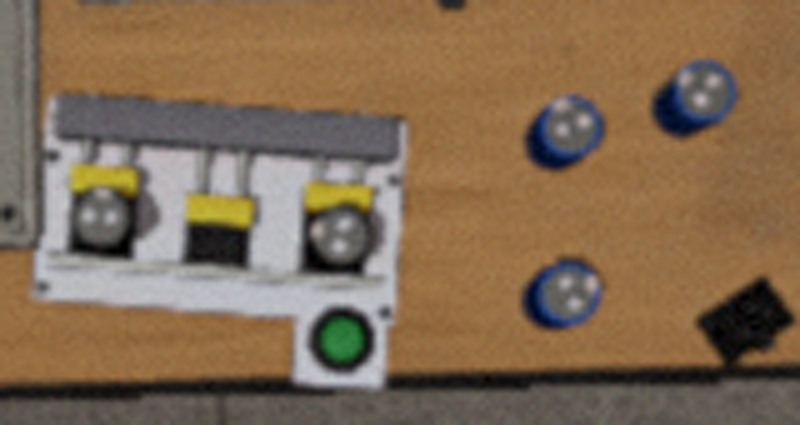

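View pics/scenec.png

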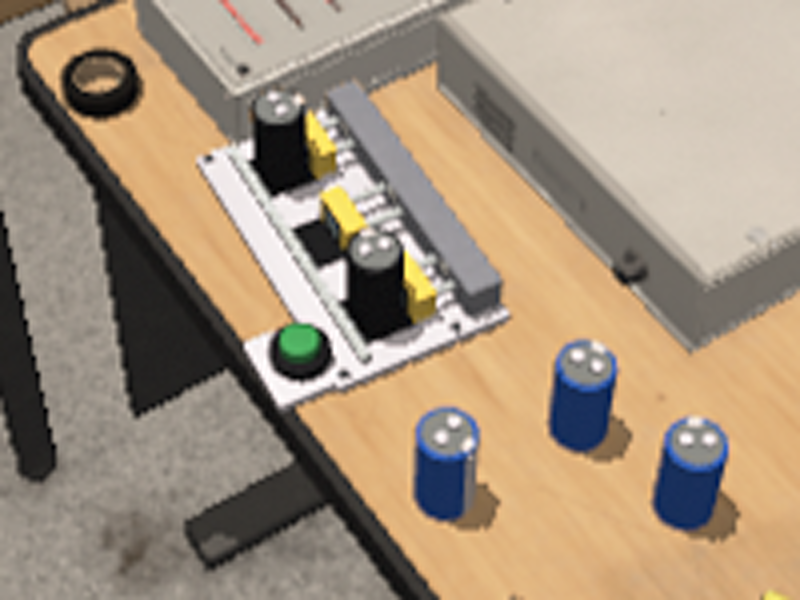

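The crops show old cans in bays 1 and 3, and bay 2 is empty. The heads are on the far side of the reader. The tick positions aren't clear enough, so I'll take a wrist view from above.

Emit:
drive_tool(offset=[[0,0,0],[0,0,0],[-0.8,-0.9,0],[-0.8,-0.9,0],[-0.8,-0.9,0],[-0.8,-0.9,0],[-0.8,-0.9,0],[-0.8,-0.9,0],[-0.8,-0.9,0],[-0.8,-0.9,0]], turn=[[0,0,-1],[0,0,-1],[0,0,0],[0,0,0],[0,0,0],[0,0,0],[0,0,0],[0,0,0],[0,0,0],[0,0,0]], hand=[1,1,1,1,1,1,1,1,1,1])

```text
time_s: 1.4
position: [0.3965, 0.2058, 0.2313]
tool_rot: [[-0.994, 0.111, -0.0], [0.111, 0.994, -0.0], [0.0, -0.0, -1.0]]
ft_force: [0.9, 1.0, -0.6]
grip_width: 0.0853
gripper_force: 0.0
```

Emit:
drive_tool(offset=[[-0.2,-1,0],[-0.2,-1,0],[-0.2,-1,0],[-0.2,-1,0],[-0.2,-1,0],[-0.2,-1,0],[-0.2,-1,0],[-0.2,-1,0],[-0.2,-1,0],[-0.2,-1,0]], turn=[[0,0,0],[0,0,0],[0,0,0],[0,0,0],[0,0,0],[0,0,0],[0,0,0],[0,0,0],[0,0,0],[0,0,0]], hand=[1,1,1,1,1,1,1,1,1,1])

```text
time_s: 2.65
position: [0.4307, -0.2005, 0.2312]
tool_rot: [[-0.994, 0.111, -0.0], [0.111, 0.994, 0.0], [0.0, 0.0, -1.0]]
ft_force: [-0.4, -0.1, -0.3]
grip_width: 0.0854
gripper_force: 0.0
```

Emit:
drive_tool(offset=[[0,-1,0],[0,-1,0],[0,0,0],[0,0,0],[0,0,0],[0,0,0],[0,0,0],[0,0,0],[0,0,0],[0,0,0]], turn=[[0,0,0],[0,0,0],[0,0,0],[0,0,0],[0,0,0],[0,0,0],[0,0,0],[0,0,0],[0,0,0],[0,0,0]], hand=[0.7,0.7,0.7,0.7,0.7,0.7,0.7,0.7,0.7,0.7])

```text
time_s: 3.9
position: [0.422, -0.2787, 0.2313]
tool_rot: [[-0.994, 0.111, 0.0], [0.111, 0.994, -0.0], [-0.0, -0.0, -1.0]]
ft_force: [0.2, -0.2, 0.2]
grip_width: 0.0598
gripper_force: 0.0
```

Run:
```python
from h import *
import pickle
s=observe();c=camera_info('wrist');im=get_image('wrist')
pickle.dump((s,c),open('w1.pkl','wb'));cv2.imwrite('pics/w1.png',im)
print(s['time_s'],s['position'],s['tool_rot'],s['grip_width'],s['q'])
```

```text
3.9 [ 0.422  -0.2787  0.2313] [[-0.9938  0.1111  0.    ]
 [ 0.1111  0.9938 -0.    ]
 [-0.     -0.     -1.    ]] 0.05977702652404769 [ -46.8734   17.358    81.1765   -0.0005   81.465  -130.4922]
```

View pics/w1.png

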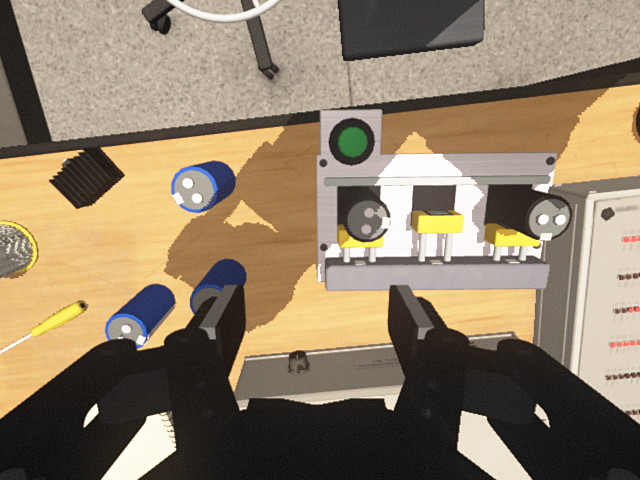

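The wrist view, with the robot side up, shows the three fresh cans with tops near (195,190), (128,327) and (210,290). The last one is partly behind a finger. Old cans are at (367,218) and (548,217), and the button is at (352,141). The instrument box sits right beside bay 1, so I'll grip along the bay's x axis.

```bash
cat >> h.py <<'E'
def circ(im,c,u,v,z,r=.02,win=60):
    # refine disc of radius r at height z near pixel u,v: best Hough circle
    d=np.linalg.norm(ray(c,u,v)[0]-onz(c,u,v,z));R=c['fx']*r/d
    x0,y0=int(max(u-win,0)),int(max(v-win,0));k=3
    g=cv2.resize(cv2.cvtColor(im[y0:int(v)+win,x0:int(u)+win],cv2.COLOR_BGR2GRAY),None,fx=k,fy=k,interpolation=cv2.INTER_CUBIC)
    h=cv2.HoughCircles(g,cv2.HOUGH_GRADIENT_ALT,1.2,6,param1=150,param2=.5,minRadius=int(.75*R*k),maxRadius=int(1.2*R*k))
    out=[]
    if h is not None:
        for a in h.reshape(-1,3+h.shape[-1]-3)[:4]:
            uu,vv=a[0]/k+x0,a[1]/k+y0;out.append((round(uu,1),round(vv,1),round(a[2]/k/R,2),onz(c,uu,vv,z)))
    return out
E
python3 - <<'E'
from h import *
import pickle
s,c=pickle.load(open('w1.pkl','rb'));im=cv2.imread('pics/w1.png')
for n,u,v,z in [('n3',195,188,.072),('n2',128,327,.072),('n1',212,292,.072),('o3',367,216,.082),('o1',548,217,.082)]:
    print(n);[print('  ',*a) for a in circ(im,c,u,v,z,win=45)]
for n,lo,hi in [('green',(45,80,40),(85,255,255)),('yel',(20,150,100),(32,255,255))]:
    for ce,st in blobs(im,lo,hi,300)[0]:print(n,ce,st[:5],onz(c,*ce,.02 if n=='green' else .038))
for n,u,v,z in [('barL',326,181,.018),('barR',540,181,.018),('pl',319,155,.01),('pr',556,155,.01),('boxtop',605,195,.06),('boxbase?',548,205,.0),('boxcornertop',553,193,.06)]:print(n,onz(c,u,v,z))
a=im[140:380,90:290];b=im[95:305,300:640]
cv2.imwrite('pics/w1a.png',cv2.resize(a,None,fx=2.5,fy=2.5,interpolation=cv2.INTER_CUBIC))
E
```

```text
n3
   196.4 189.0 0.95 [ 0.3849 -0.376   0.072 ]
   196.4 189.0 1.1 [ 0.3849 -0.376   0.072 ]
   215.2 180.6 0.9 [ 0.3797 -0.359   0.072 ]
n2
   127.4 336.0 1.07 [ 0.514  -0.4681  0.072 ]
   123.8 331.2 1.01 [ 0.5087 -0.4702  0.072 ]
   123.8 331.2 0.84 [ 0.5087 -0.4702  0.072 ]
n1
o3
   367.2 219.8 0.83 [ 0.4248 -0.2368  0.082 ]
   367.2 219.8 0.96 [ 0.4248 -0.2368  0.082 ]
o1
   550.2 216.0 1.07 [ 0.4383 -0.0861  0.082 ]
   550.2 216.0 0.92 [ 0.4383 -0.0861  0.082 ]
   556.2 225.6 1.05 [ 0.4471 -0.0807  0.082 ]
green [352.1153 141.5482] [337 127  31  31 737] [ 0.3623 -0.2381  0.02  ]
yel [439.3449 223.2769] [412 211  51  22 661] [ 0.4465 -0.1632  0.038 ]
yel [354.5493 239.7265] [338 225  45  23 446] [ 0.4538 -0.2452  0.038 ]
yel [507.3699 236.5982] [485 224  55  22 784] [ 0.467  -0.0982  0.038 ]
yel [ 58.0031 318.7365] [ 30 301  56  36 649] [ 0.5045 -0.5565  0.038 ]
barL [ 0.3968 -0.2666  0.018 ]
barR [ 0.4201 -0.0577  0.018 ]
pl [ 0.3717 -0.2707  0.01  ]
pr [ 0.3975 -0.0386  0.01  ]
boxtop [ 0.4309 -0.0257  0.06  ]
boxbase? [ 0.4498 -0.0372  0.    ]
boxcornertop [ 0.4241 -0.071   0.06  ]
```

View pics/w1a.png

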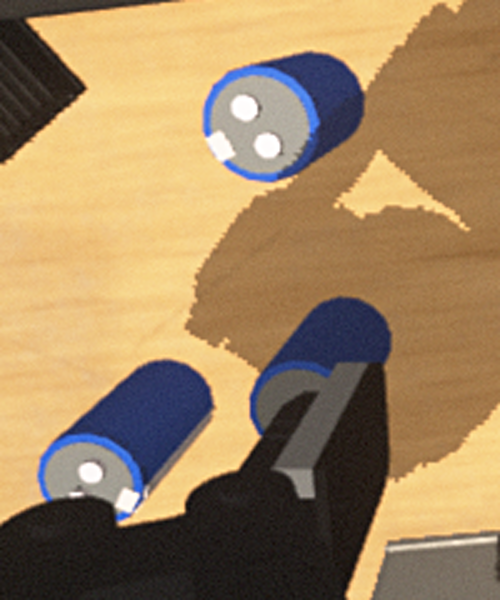

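Tops are clear. The n3 tick is at about (178,199) and the n2 tick at (141,340). n1 is hidden. The old cans measure 151 mm apart, which agrees with 152. I'm turning the gripper and moving over old_3.

Emit:
drive_tool(offset=[[0,0,0],[0,0,0],[0,0,0],[0,0,0],[0,0,0],[0,0,0],[0,0,0],[0,0,0],[0,0,0],[0,0,0]], turn=[[0,0,1],[0,0,1],[0,0,1],[0,0,1],[0,0,1],[0,0,1],[0,0,1],[0,0,1],[0,0,1],[0,0,1]], hand=[0.7,0.7,0.7,0.7,0.7,0.7,0.7,0.7,0.7,0.7])

```text
time_s: 5.2
position: [0.422, -0.2787, 0.2313]
tool_rot: [[-0.397, 0.918, -0.0], [0.918, 0.397, 0.0], [0.0, -0.0, -1.0]]
ft_force: [-0.7, -1.3, -0.5]
grip_width: 0.0594
gripper_force: 0.0
```

Emit:
drive_tool(offset=[[0,0,0],[0,0,0],[0,0,0],[0,0,0],[0,0,0],[0.5,0,0],[0.55,0,0],[0,0,0],[0,0,0],[0,0,0]], turn=[[0,0,1],[0,0,1],[0,0,1],[0,0,1],[0,0,1],[0,0,0],[0,0,0],[0,0,0],[0,0,0],[0,0,0]], hand=[0.7,0.7,0.7,0.7,0.7,0.7,0.7,0.7,0.7,0.7])

```text
time_s: 6.45
position: [0.4267, -0.2372, 0.2313]
tool_rot: [[0.111, 0.994, 0.0], [0.994, -0.111, -0.0], [-0.0, 0.0, -1.0]]
ft_force: [-0.1, -0.3, 0.5]
grip_width: 0.0598
gripper_force: 0.0
```

Run:
```python
from h import *
import pickle
s=observe();c=camera_info('wrist');im=get_image('wrist')
pickle.dump((s,c),open('w2.pkl','wb'));cv2.imwrite('pics/w2.png',im)
print(s['time_s'],s['position'],s['tool_rot'],s['q'])
for n,p in [('o3',(.4248,-.2368,.082)),('n3',(.385,-.376,.072)),('n2',(.5087,-.4702,.072)),('n1',(.491,-.387,.072))]:
    u,v=proj(c,p);print(n,u,v)
    if 0<u<640 and 0<v<480:[print('  ',*a) for a in circ(im,c,u,v,p[2],win=45)]
for ce,st in blobs(im,(45,80,40),(85,255,255),300)[0]:print('green',ce,st[:5],onz(c,*ce,.02))
```

```text
6.45 [ 0.4267 -0.2372  0.2313] [[ 0.1111  0.9938  0.    ]
 [ 0.9938 -0.1111 -0.0001]
 [-0.0001  0.0001 -1.    ]] [-42.99    15.5944  83.7544  -0.0037  80.6443 -36.6131]
o3 314.8782306235973 220.3380636096603
   315.4 219.8 0.99 [ 0.4253 -0.2364  0.082 ]
   315.4 219.8 0.84 [ 0.4253 -0.2364  0.082 ]
n3 290.0102371108599 362.5607170291987
   289.4 363.8 0.89 [ 0.3842 -0.3773  0.072 ]
   293.8 364.2 0.87 [ 0.3884 -0.3782  0.072 ]
   282.2 377.0 1.08 [ 0.3753 -0.3912  0.072 ]
   293.8 364.2 0.99 [ 0.3884 -0.3782  0.072 ]
n2 421.9745945761977 430.5667048975164
n1 400.71587660188834 361.8608015342406
green [252.0599 216.726 ] [238 202  30  30 668] [ 0.3607 -0.2403  0.02  ]
```

View pics/w2.png

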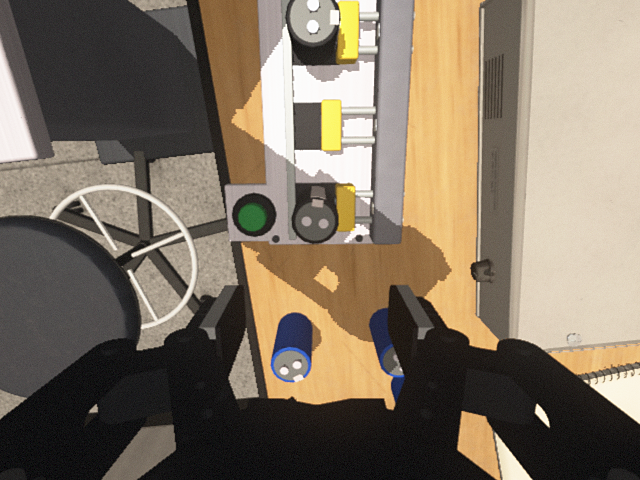

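The wrist view shows old_3's top at (315,220), nearly centred between the fingers. The n3 tick is at (298,378). n1 and n2 are behind the fingers. Descending and gripping old_3.

Emit:
drive_tool(offset=[[0.02,-0.03,0.9],[0,0,0.9],[0,0,0.9],[0,0,0.9],[0,0,0.5],[0,0,0.48],[0,0,0],[0,0,0],[0,0,0],[0,0,0]], turn=[[0,0,0],[0,0,0],[0,0,0],[0,0,0],[0,0,0],[0,0,0],[0,0,0],[0,0,0],[0,0,0],[0,0,0]], hand=[0.7,0.7,0.7,0.7,0.7,0.7,0.7,0,0,0], newtons=40)

```text
time_s: 7.75
position: [0.4257, -0.2364, 0.049]
tool_rot: [[0.111, 0.994, 0.001], [0.994, -0.111, -0.001], [-0.001, 0.001, -1.0]]
ft_force: [-2.8, -0.5, 6.2]
grip_width: 0.0387
gripper_force: 40.9
```

Run:
```python
from h import *
s=observe();print(s['position'],s['ft_force'],s['grip_width'],s['gripper_force'])
c=camera_info('wrist');im=get_image('wrist');cv2.imwrite('pics/w3.png',im)
```

```text
[ 0.4257 -0.2364  0.049 ] [-2.7715 -0.4742  6.1642] 0.038733090210250815 40.90213694769773
```

Emit:
drive_tool(offset=[[0,0,-0.5],[0,0,-1],[0,0,-1],[0,0,-1],[0,0,-1],[0.94,-0.12,-0.25],[0.94,-0.12,0],[0.94,-0.12,0],[0.94,-0.12,0],[0.94,-0.12,0]], turn=[[0,0,0],[0,0,0],[0,0,0],[0,0,0],[0,0,0],[0,0,0],[0,0,0],[0,0,0],[0,0,0],[0,0,0]], hand=[0,0,0,0,0,0,0,0,0,0])

```text
time_s: 9.05
position: [0.4223, -0.0451, 0.2383]
tool_rot: [[0.111, 0.994, 0.0], [0.994, -0.111, 0.0], [0.0, 0.0, -1.0]]
ft_force: [0.8, 0.3, -1.7]
grip_width: 0.039
gripper_force: 43.1
```

Emit:
drive_tool(offset=[[0.89,-0.11,0],[0.89,-0.11,0],[0.89,-0.11,0],[0.89,-0.11,0],[0.89,-0.11,0],[0.89,-0.11,0],[0.89,-0.11,0],[0.89,-0.11,0],[0,0,0],[0,0,0]], turn=[[0,0,0],[0,0,0],[0,0,0],[0,0,0],[0,0,0],[0,0,0],[0,0,0],[0,0,0],[0,0,0],[0,0,0]], hand=[0,0,0,0,0,0,0,0,0,0])

```text
time_s: 10.3
position: [0.4191, 0.2401, 0.2381]
tool_rot: [[0.111, 0.994, -0.0], [0.994, -0.111, -0.0], [-0.0, -0.0, -1.0]]
ft_force: [-0.3, 0.4, -1.2]
grip_width: 0.0389
gripper_force: 43.1
```

Run:
```python
from h import *
import pickle
s=observe();c=camera_info('wrist');im=get_image('wrist');cv2.imwrite('pics/w4.png',im);pickle.dump((s,c),open('w4.pkl','wb'))
print(s['time_s'],s['position'],s['grip_width'],s['q'])
t=get_image('top');cv2.imwrite('pics/top1.png',t)
```

```text
10.3 [0.4191 0.2401 0.2381] 0.03890961125935762 [15.7387 14.7719 83.7551 -0.0112 81.4901 22.1091]
```

View pics/w4.png

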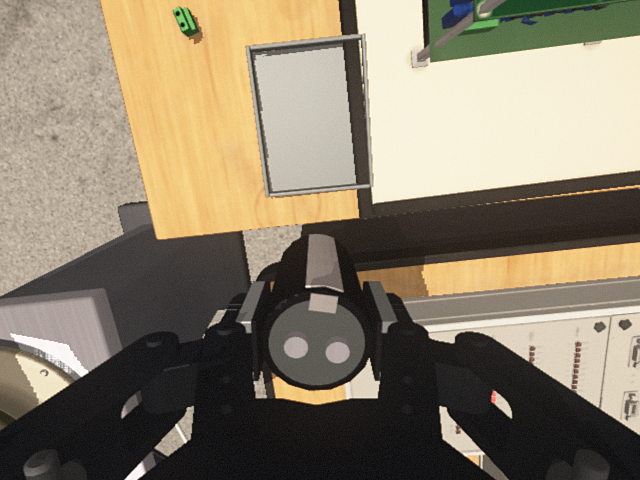

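The tray is seen with rim corners at about (248,46), (364,35), (371,187) and (269,195). old_3 is held firmly.

Run:
```python
from h import *
import pickle
s,c=pickle.load(open('w4.pkl','rb'))
P=[onz(c,u,v,.018) for u,v in [(248,46),(364,35),(371,187),(269,195)]]
for p in P:print(p)
P=np.array(P);print(P.mean(0),[np.linalg.norm(P[i]-P[(i+1)%4]) for i in range(4)])
```

```text
[0.3727 0.3927 0.018 ]
[0.4783 0.3899 0.018 ]
[0.475  0.2522 0.018 ]
[0.3719 0.2555 0.018 ]
[0.4245 0.3226 0.018 ] [np.float64(0.10563279391376046), np.float64(0.1377911903869669), np.float64(0.10316756538694519), np.float64(0.1371520412204867)]
```

Emit:
drive_tool(offset=[[0.88,-0.24,0],[0.88,-0.24,0.3],[0.88,-0.24,0.8],[0,0,1],[0,0,1],[0,0,1],[0,0,0.5],[0,0,0.2],[0,0,0.05],[0,0,0]], turn=[[0,0,0],[0,0,0],[0,0,0],[0,0,0],[0,0,0],[0,0,0],[0,0,0],[0,0,0],[0,0,0],[0,0,0]], hand=[0,0,0,0,0,0,0,0,0,0])

```text
time_s: 11.65
position: [0.4029, 0.3486, 0.0449]
tool_rot: [[0.111, 0.994, 0.001], [0.994, -0.111, 0.001], [0.001, 0.001, -1.0]]
ft_force: [-0.4, 0.6, -0.6]
grip_width: 0.0391
gripper_force: 43.0
```

Emit:
drive_tool(offset=[[0,0,0.03],[0,0,0],[0,0,0],[0,0,0],[0,0,-0.7],[0,0,-1],[0,0,-1],[0,0,-1],[0,0,-1],[-0.9,0.17,0]], turn=[[0,0,0],[0,0,0],[0,0,0],[0,0,0],[0,0,0],[0,0,0],[0,0,0],[0,0,0],[0,0,0],[0,0,0]], hand=[0,0.7,0.7,0.7,0.7,0.7,0.7,0.7,0.7,0.7])

```text
time_s: 12.9
position: [0.4059, 0.3132, 0.2337]
tool_rot: [[0.108, 0.994, 0.006], [0.994, -0.108, 0.003], [0.003, 0.005, -1.0]]
ft_force: [0.4, -0.2, -0.6]
grip_width: 0.0595
gripper_force: 0.0
```

Emit:
drive_tool(offset=[[-0.98,0.19,0],[-0.98,0.19,0],[-0.98,0.19,0],[-0.98,0.19,0],[-0.98,0.19,0],[-0.98,0.19,0],[-0.98,0.19,0],[-0.98,0.19,0],[-0.98,0.19,0],[-0.98,0.19,0]], turn=[[0,0,0],[0,0,0],[0,0,0],[0,0,0],[0,0,0],[0,0,0],[0,0,0],[0,0,0],[0,0,0],[0,0,0]], hand=[0.7,0.7,0.7,0.7,0.7,0.7,0.7,0.7,0.7,0.7])

```text
time_s: 14.15
position: [0.437, -0.0873, 0.2311]
tool_rot: [[0.111, 0.994, 0.0], [0.994, -0.111, -0.0], [-0.0, 0.0, -1.0]]
ft_force: [0.6, 0.8, -0.0]
grip_width: 0.0595
gripper_force: 0.0
```

Emit:
drive_tool(offset=[[0,0,0],[0,0,0],[0,0,0],[0,0,0],[0,0,0],[0,0,0],[0,0,0],[0,0,0],[0,0,0],[0,0,0]], turn=[[0,0,0],[0,0,0],[0,0,0],[0,0,0],[0,0,0],[0,0,0],[0,0,0],[0,0,0],[0,0,0],[0,0,0]], hand=[0.7,0.7,0.7,0.7,0.7,0.7,0.7,0.7,0.7,0.7])

```text
time_s: 15.4
position: [0.4371, -0.0859, 0.2309]
tool_rot: [[0.111, 0.994, 0.0], [0.994, -0.111, 0.0], [0.0, 0.0, -1.0]]
ft_force: [-0.4, -0.4, -0.3]
grip_width: 0.0601
gripper_force: 0.0
```

Run:
```python
from h import *
import pickle
s=observe();c=camera_info('wrist');im=get_image('wrist');cv2.imwrite('pics/w5.png',im);pickle.dump((s,c),open('w5.pkl','wb'))
print(s['time_s'],s['position'],s['grip_width'])
for n,p in [('o1',(.4383,-.0861,.082))]:
    u,v=proj(c,p);print(n,u,v);[print('  ',*a) for a in circ(im,c,u,v,p[2],win=45)]
for ce,st in blobs(im,(20,150,100),(32,255,255),300)[0]:print('yel',ce,st[:5],onz(c,*ce,.038))
```

```text
15.4 [ 0.4371 -0.0859  0.2309] 0.06007613717179553
o1 318.64908453616886 220.64233719789303
   321.0 221.8 0.96 [ 0.4401 -0.0873  0.082 ]
   318.2 210.6 1.02 [ 0.4389 -0.0776  0.082 ]
   323.8 211.0 1.03 [ 0.4434 -0.0785  0.082 ]
   321.0 221.8 0.82 [ 0.4401 -0.0873  0.082 ]
yel [351.108  205.5967] [341 183  20  48 796] [ 0.4695 -0.0852  0.038 ]
yel [335.4609 278.8957] [327 256  18  47 805] [ 0.4476 -0.1574  0.038 ]
yel [335.0861 343.418 ] [327 321  17  46 732] [ 0.4402 -0.2299  0.038 ]
```

View pics/w5.png

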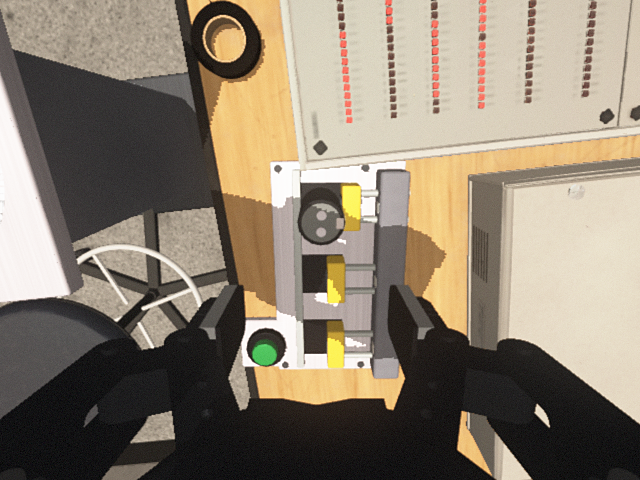

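Bay 1's can top is at (321,222), centred under the gripper. The instrument box's front corner at (303,165) is close to bay 1, so I'll check its height before descending.

Run:
```python
from h import *
import pickle
ca=pickle.load(open('w1.pkl','rb'))[1];cb=pickle.load(open('w5.pkl','rb'))[1];ct=camera_info('top')
a=cv2.imread('pics/w1.png')[150:270,500:640];b=cv2.imread('pics/w5.png')[110:210,260:440]
cv2.imwrite('pics/corner.png',np.vstack([cv2.resize(a,(700,600))[:290],cv2.resize(b,(700,300))]))
def tri(r1,r2):
    o1,d1=r1;o2,d2=r2;k=np.linalg.lstsq(np.c_[d1,-d2],o2-o1,rcond=None)[0]
    p,q=o1+k[0]*d1,o2+k[1]*d2;return (p+q)/2,np.linalg.norm(p-q)
# knob screw on box near corner: w1 (608,214), w5 (320,148)
print(tri(ray(ca,608,214),ray(cb,320,148)))
```

```text
(array([ 0.4458, -0.0284,  0.069 ]), np.float64(1.587550961697339e-05))
```

Emit:
drive_tool(offset=[[-0.03,0.08,0.9],[0,0,0.9],[0,0,0.9],[0,0,0.9],[0,0,0.5],[0,0,0.45],[0,0,0],[0,0,0],[0,0,0],[0,0,0]], turn=[[0,0,0],[0,0,0],[0,0,0],[0,0,0],[0,0,0],[0,0,0],[0,0,0],[0,0,0],[0,0,0],[0,0,0]], hand=[0.7,0.7,0.7,0.7,0.7,0.7,0.7,0,0,0], newtons=40)

```text
time_s: 16.7
position: [0.4407, -0.0877, 0.0498]
tool_rot: [[0.111, 0.994, 0.002], [0.994, -0.111, -0.001], [-0.001, 0.002, -1.0]]
ft_force: [-0.4, 0.5, 6.6]
grip_width: 0.0392
gripper_force: 40.7
```

Emit:
drive_tool(offset=[[0,0,-0.5],[0,0,-1],[0,0,-1],[0,0,-1],[0,0,-1],[0.95,-0.09,0],[0.95,-0.09,0],[0.95,-0.09,0],[0.95,-0.09,0],[0.95,-0.09,0]], turn=[[0,0,0],[0,0,0],[0,0,0],[0,0,0],[0,0,0],[0,0,0],[0,0,0],[0,0,0],[0,0,0],[0,0,0]], hand=[0,0,0,0,0,0,0,0,0,0])

```text
time_s: 17.95
position: [0.443, 0.1046, 0.229]
tool_rot: [[0.111, 0.994, -0.0], [0.994, -0.111, -0.0], [-0.0, -0.0, -1.0]]
ft_force: [0.6, 0.1, -1.8]
grip_width: 0.0392
gripper_force: 42.8
```

Emit:
drive_tool(offset=[[0.92,-0.08,0],[0.92,-0.08,0],[0.92,-0.08,0],[0.92,-0.08,0],[0.92,-0.08,0],[0,0,0.5],[0,0,1],[0,0,1],[0,0,1],[0,0,0.6]], turn=[[0,0,0],[0,0,0],[0,0,0],[0,0,0],[0,0,0],[0,0,0],[0,0,0],[0,0,0],[0,0,0],[0,0,0]], hand=[0,0,0,0,0,0,0,0,0,0])

```text
time_s: 19.2
position: [0.4471, 0.2876, 0.0632]
tool_rot: [[0.111, 0.994, -0.002], [0.994, -0.111, -0.001], [-0.001, -0.002, -1.0]]
ft_force: [0.2, 0.6, -1.6]
grip_width: 0.0387
gripper_force: 42.8
```

Emit:
drive_tool(offset=[[0,0,0.35],[0,0,0.12],[0,0,0.04],[0,0,0],[0,0,0],[0,0,0],[0,0,0],[0,0,-0.8],[0,0,-1],[0,0,-1]], turn=[[0,0,0],[0,0,0],[0,0,0],[0,0,0],[0,0,0],[0,0,0],[0,0,0],[0,0,0],[0,0,0],[0,0,0]], hand=[0,0,0,0,0.7,0.7,0.7,0.7,0.7,0.7])

```text
time_s: 20.45
position: [0.4479, 0.2879, 0.1574]
tool_rot: [[0.111, 0.994, -0.001], [0.994, -0.111, -0.0], [-0.0, -0.001, -1.0]]
ft_force: [1.0, 0.6, -0.4]
grip_width: 0.0595
gripper_force: 0.0
```

Run:
```python
from h import *
import pickle
s=observe();print(s['position'],s['ft_force'],s['grip_width'],s['q'])
```

```text
[0.4479 0.2879 0.1574] [ 0.965   0.6189 -0.3598] 0.05951365630396016 [19.9789 23.9052 84.0714 -0.0051 72.0663 26.3683]
```

Emit:
drive_tool(offset=[[-0.95,0.105,-1],[-0.95,0.105,-1],[-0.95,0.105,0],[-0.95,0.105,0],[-0.95,0.105,0],[-0.95,0.105,0],[-0.95,0.105,0],[-0.95,0.105,0],[-0.95,0.105,0],[-0.95,0.105,0]], turn=[[0,0,0],[0,0,0],[0,0,0],[0,0,0],[0,0,0],[0,0,0],[0,0,0],[0,0,0],[0,0,0],[0,0,0]], hand=[0.7,0.7,0.7,0.7,0.7,0.7,0.7,0.7,0.7,0.7])

```text
time_s: 21.7
position: [0.4474, -0.0958, 0.2363]
tool_rot: [[0.111, 0.994, -0.0], [0.994, -0.111, 0.0], [0.0, -0.0, -1.0]]
ft_force: [-0.7, 0.6, 0.6]
grip_width: 0.06
gripper_force: 0.0
```

Emit:
drive_tool(offset=[[-1,0.12,0],[-1,0.12,0],[-1,0.12,0],[-1,0.12,0],[-1,0.12,0],[-1,0.12,0],[-1,0.12,0],[-1,0.12,0],[-1,0.12,0],[-0.1,0,0]], turn=[[0,0,0],[0,0,0],[0,0,0],[0,0,0],[0,0,0],[0,0,0],[0,0,0],[0,0,0],[0,0,0],[0,0,0]], hand=[0.7,0.7,0.7,0.7,0.7,0.7,0.7,0.7,0.7,0.7])

```text
time_s: 22.95
position: [0.4493, -0.4631, 0.235]
tool_rot: [[0.114, 0.994, -0.001], [0.994, -0.114, 0.001], [0.001, -0.001, -1.0]]
ft_force: [-1.0, 0.8, -0.3]
grip_width: 0.0598
gripper_force: 0.0
```

Emit:
drive_tool(offset=[[0,0,0],[0,0,0],[0,0,0],[0,0,0],[0,0,0],[0,0,0],[0,0,0],[0,0,0],[0,0,0],[0,0,0]], turn=[[0,0,0],[0,0,0],[0,0,0],[0,0,0],[0,0,0],[0,0,0],[0,0,0],[0,0,0],[0,0,0],[0,0,0]], hand=[1,1,1,1,1,1,1,1,1,1])

```text
time_s: 24.2
position: [0.4499, -0.4609, 0.2365]
tool_rot: [[0.111, 0.994, -0.0], [0.994, -0.111, 0.0], [0.0, -0.0, -1.0]]
ft_force: [0.6, -0.3, -1.3]
grip_width: 0.0852
gripper_force: 0.0
```

Run:
```python
from h import *
import pickle
s=observe();c=camera_info('wrist');im=get_image('wrist');cv2.imwrite('pics/w6.png',im);pickle.dump((s,c),open('w6.pkl','wb'))
print(s['time_s'],s['position'],s['tool_rot'],s['q'])
for n,p in [('n3',(.385,-.377,.072)),('n2',(.5087,-.4702,.072)),('n1',(.491,-.387,.072))]:
    u,v=proj(c,p);print(n,u,v)
    if 0<u<640 and 0<v<480:[print('  ',*a) for a in circ(im,c,u,v,p[2],win=50)]
```

```text
24.2 [ 0.4499 -0.4609  0.2365] [[ 0.1111  0.9938 -0.    ]
 [ 0.9938 -0.1111  0.    ]
 [ 0.     -0.     -1.    ]] [-56.2023  31.427   57.171    0.0003  91.4027 -49.822 ]
n3 226.58722574238888 125.07398250042094
   224.4 126.2 1.1 [ 0.3831 -0.3777  0.072 ]
   231.2 126.6 1.09 [ 0.3885 -0.3786  0.072 ]
   224.4 126.2 0.93 [ 0.3831 -0.3777  0.072 ]
   237.6 126.2 1.11 [ 0.3938 -0.3789  0.072 ]
n2 385.2693870088606 219.65859725872508
   386.6 215.0 0.98 [ 0.5101 -0.4662  0.072 ]
   387.0 220.2 0.85 [ 0.5102 -0.4709  0.072 ]
   376.6 205.0 0.91 [ 0.502  -0.4564  0.072 ]
n1 357.3804744135332 122.73842878429227
   357.0 116.4 1.02 [ 0.4911 -0.3821  0.072 ]
   355.4 121.6 0.99 [ 0.4895 -0.3859  0.072 ]
   355.4 121.6 1.12 [ 0.4895 -0.3859  0.072 ]
   357.0 116.4 0.87 [ 0.4911 -0.3821  0.072 ]
```

View pics/w6.png

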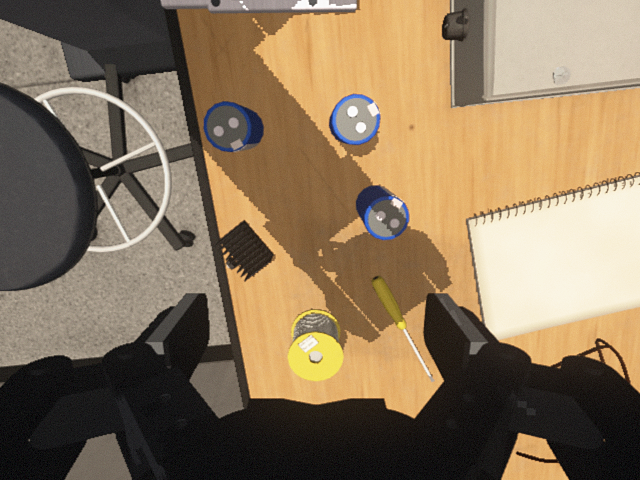

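The fresh cans' tops are at about (225,126), (356,120) and (386,217), with ticks near (238,145), (374,109) and (397,203). I'll refine these from the low-saturation grey discs.

```bash
cat >> h.py <<'E'
def top(im,c,u,v,z=.072,r=.02):
    d=np.linalg.norm(ray(c,u,v)[0]-onz(c,u,v,z));R=c['fx']*r/d
    hsv=cv2.cvtColor(cv2.GaussianBlur(im,(3,3),0),cv2.COLOR_BGR2HSV)
    m=(hsv[...,1]<85).astype(np.uint8)*255
    roi=np.zeros_like(m);cv2.circle(roi,(int(u),int(v)),int(R*1.15),255,-1);m&=roi
    k=cv2.getStructuringElement(cv2.MORPH_ELLIPSE,(2*int(R*.4)+1,)*2)
    disc=cv2.morphologyEx(cv2.morphologyEx(m,cv2.MORPH_CLOSE,np.ones((3,3))),cv2.MORPH_OPEN,k)
    cnt=max(cv2.findContours(disc,0,2)[0],key=cv2.contourArea);e=cv2.fitEllipse(cnt)
    (cu,cv_),ax,_=e
    yy,xx=np.nonzero(m);rr=np.hypot(xx-cu,yy-cv_)/R
    s=(rr>.92)&(rr<1.08);t=np.array([np.median(xx[s]),np.median(yy[s])]) if s.any() else np.array([cu,cv_])
    P=onz(c,cu,cv_,z);T=onz(c,*t,z);yaw=np.degrees(np.arctan2(T[1]-P[1],T[0]-P[0]))
    return (cu,cv_),np.array(ax)/2/R,t,s.sum(),P,yaw
E
python3 - <<'E'
from h import *
import pickle
s,c=pickle.load(open('w6.pkl','rb'));im=cv2.imread('pics/w6.png')
for n,u,v in [('n3',225,126),('n1',356,120),('n2',386,217)]:print(n,*top(im,c,u,v))
E
```

```text
n3 (226.73690795898438, 126.76454162597656) [0.8431 0.9419] [222. 145.] 99 [ 0.3849 -0.3783  0.072 ] -115.0410241788744
n1 (356.32098388671875, 118.63252258300781) [0.8563 0.929 ] [374. 110.] 115 [ 0.4904 -0.3837  0.072 ] 18.860609364574007
n2 (388.28460693359375, 217.43833923339844) [0.8346 0.9078] [395. 206.] 77 [ 0.5114 -0.4685  0.072 ] 56.15035036252668
```

Emit:
drive_tool(offset=[[0.67,0.26,0.5],[0.67,0.26,0.5],[0.68,0.27,0.5],[0,0,0],[0,0,0],[0,0,0],[0,0,0],[0,0,0],[0,0,0],[0,0,0]], turn=[[0,0,0],[0,0,0],[0,0,0],[0,0,-0.85],[0,0,-0.85],[0,0,-0.85],[0,0,-0.85],[0,0,-0.85],[0,0,0],[0,0,0]], hand=[0.8,0.8,0.8,0.8,0.8,0.8,0.8,0.8,0.8,0.8])

```text
time_s: 25.5
position: [0.4903, -0.3841, 0.1765]
tool_rot: [[-0.326, 0.945, 0.0], [0.945, 0.326, -0.0], [-0.0, 0.0, -1.0]]
ft_force: [-0.4, 0.4, -0.6]
grip_width: 0.0682
gripper_force: 0.0
```

```bash
cat > look.py <<'E'
from h import *
import sys,pickle
name=sys.argv[1];p=np.array([float(a) for a in sys.argv[2:5]])
s=observe();c=camera_info('wrist');im=get_image('wrist');cv2.imwrite(f'pics/{name}.png',im);pickle.dump((s,c),open(name+'.pkl','wb'))
R=s['tool_rot'];print(s['time_s'],s['position'],'yaw',np.degrees(np.arctan2(R[1][1],R[0][1])),s['q'][5])
u,v=proj(c,p);print(u,v)
for a in circ(im,c,u,v,p[2],win=60):print('  ',*a)
try:
    r=top(im,c,u,v,p[2]);print(*r)
    d=r[4]-np.array(s['position']);print('tool units',(np.array(R).T@d)/.04)
except Exception as e:print(e)
x,y=int(max(u-55,0)),int(max(v-55,0));cv2.imwrite(f'pics/{name}c.png',cv2.resize(im[y:y+110,x:x+110],None,fx=3,fy=3,interpolation=cv2.INTER_CUBIC))
E
python3 look.py w7 .4902 -.3842 .072
```

```text
25.5 [ 0.4903 -0.3841  0.1765] yaw 19.020432674750516 -67.97052012656845
317.25601718199607 235.330204565245
   317.0 234.2 0.96 [ 0.4898 -0.3835  0.072 ]
   316.6 227.4 1.09 [ 0.4879 -0.3789  0.072 ]
   317.0 234.2 0.81 [ 0.4898 -0.3835  0.072 ]
   312.6 238.6 0.82 [ 0.4879 -0.3876  0.072 ]
(316.9405212402344, 235.0973358154297) [0.7739 0.8184] [330.5 240. ] 158 [ 0.4899 -0.3841  0.072 ] -1.4971401760219685
tool units [ 0.0034 -0.0086  2.6137]
```

View pics/w7c.png

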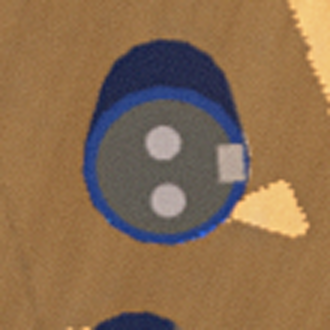

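n1 is centred at crop (165,165) and its tick at (231,163) lies along the finger axis, so stripe yaw is about 20.5°. Gripping it.

Emit:
drive_tool(offset=[[0,-0.01,0.8],[0,0,0.9],[0,0,0.9],[0,0,0.6],[0,0,0.26],[0,0,0],[0,0,0],[0,0,0],[0,0,0],[0,0,0]], turn=[[0,0,0],[0,0,0],[0,0,0],[0,0,0],[0,0,0],[0,0,0],[0,0,0],[0,0,0],[0,0,0],[0,0,0]], hand=[0.8,0.8,0.8,0.8,0.8,0.8,0,0,0,0], newtons=45)

```text
time_s: 26.8
position: [0.4904, -0.3847, 0.0394]
tool_rot: [[-0.328, 0.945, 0.002], [0.945, 0.328, -0.002], [-0.002, 0.001, -1.0]]
ft_force: [0.1, 1.1, 6.3]
grip_width: 0.0391
gripper_force: 45.2
```

Emit:
drive_tool(offset=[[0,0,-0.5],[0,0,-1],[0,0,-1],[0,0,-1],[0,0,-0.75],[0,0,0],[0,0,0],[0,0,0],[0,0,0],[0,0,0]], turn=[[0,0,0],[0,0,0],[0,0,0],[0,0,0],[0,0,0],[0,0,0.88],[0,0,0.88],[0,0,0.88],[0,0,0.88],[0,0,0.88]], hand=[0,0,0,0,0,0,0,0,0,0])

```text
time_s: 28.05
position: [0.4898, -0.3841, 0.2081]
tool_rot: [[0.13, 0.992, -0.0], [0.992, -0.13, 0.0], [0.0, -0.0, -1.0]]
ft_force: [-0.6, -0.3, -1.9]
grip_width: 0.0385
gripper_force: 45.6
```

Emit:
drive_tool(offset=[[0.9,-0.33,0],[0.9,-0.33,0],[0.9,-0.33,0],[0.9,-0.33,0],[0.9,-0.33,0],[0.9,-0.33,0],[0.9,-0.32,0],[0.9,-0.32,0],[0,0,0],[0,0,0]], turn=[[0,0,0],[0,0,0],[0,0,0],[0,0,0],[0,0,0],[0,0,0],[0,0,0],[0,0,0],[0,0,0],[0,0,0]], hand=[0,0,0,0,0,0,0,0,0,0])

```text
time_s: 29.3
position: [0.4227, -0.0856, 0.2083]
tool_rot: [[0.127, 0.992, 0.001], [0.992, -0.127, -0.001], [-0.0, 0.001, -1.0]]
ft_force: [0.2, -0.1, -2.0]
grip_width: 0.0388
gripper_force: 45.7
```

```bash
cat > bay.py <<'E'
from h import *
import sys
B={1:(.4404,-.0875),2:(.433,-.162),3:(.4256,-.2366)};b=np.array(B[int(sys.argv[1])])
s=observe();p=np.array(s['position']);R=np.array(s['tool_rot'])
a=np.radians(-5.8);X=np.array([np.cos(a),np.sin(a)]);Y=np.array([-X[1],X[0]]);d=p[:2]-b
print(s['time_s'],'bay x,y mm',d@X*1e3,d@Y*1e3,'z',p[2],'yaw',np.degrees(np.arctan2(R[1,1],R[0,1])),'ft',s['ft_force']@np.r_[X,0],s['ft_force'],s['grip_width'])
for x in (-17,3,1,0):
    t=np.r_[b+X*x/1e3,p[2]]-p;print(x,(R.T@t)/.04)
E
python3 bay.py 1
```

```text
29.3 bay x,y mm -17.84126583772248 0.052048481283904505 z 0.20831776439170976 yaw -7.272396929465891 ft 0.210361148635665 [ 0.2018 -0.0951 -1.9613] 0.038838661561620226
-17 [-0.0008  0.0211  0.    ]
3 [0.0121 0.5209 0.0003]
1 [0.0108 0.4709 0.0003]
0 [0.0102 0.4459 0.0003]
```

Emit:
drive_tool(offset=[[0,0,0.7],[0,0,1],[0,0,1],[0,0,0.7],[0,0,0.3],[0,0,0],[0,0.15,0],[0,0.15,0],[0,0.15,0],[0,0,0]], turn=[[0,0,0],[0,0,0],[0,0,0],[0,0,0],[0,0,0],[0,0,0],[0,0,0],[0,0,0],[0,0,0],[0,0,0]], hand=[0,0,0,0,0,0,0,0,0,0])

```text
time_s: 30.55
position: [0.4404, -0.0875, 0.0603]
tool_rot: [[0.126, 0.992, -0.0], [0.992, -0.126, -0.0], [-0.0, -0.0, -1.0]]
ft_force: [-4.9, 0.7, 0.8]
grip_width: 0.0388
gripper_force: 46.0
```

```bash
python3 bay.py 1
```

```text
30.55 bay x,y mm 0.04579918788304691 0.03154172544118215 z 0.06028181862575682 yaw -7.252454186361334 ft -4.938114946298777 [-4.8932  0.6921  0.7904] 0.038823758117761585
-17 [-0.0116 -0.426   0.0001]
3 [ 0.0011  0.0739 -0.    ]
1 [-0.0002  0.0239 -0.    ]
0 [-0.0008 -0.0011  0.    ]
```

Emit:
drive_tool(offset=[[0,0.05,0],[0,0,0],[0,0,0.1],[0,0,0.1],[0,0,0.05],[0,0,0.02],[0,0,0],[0,0,0],[0,0,0],[0,0,0]], turn=[[0,0,0],[0,0,0],[0,0,0],[0,0,0],[0,0,0],[0,0,0],[0,0,0],[0,0,0],[0,0,0],[0,0,0]], hand=[0,0,0,0,0,0,0,0,0,0])

```text
time_s: 31.8
position: [0.4419, -0.0876, 0.0494]
tool_rot: [[0.127, 0.992, -0.001], [0.992, -0.127, 0.0], [0.0, -0.001, -1.0]]
ft_force: [-5.2, 1.0, 3.2]
grip_width: 0.0391
gripper_force: 46.1
```

```bash
python3 bay.py 1
```

```text
31.8 bay x,y mm 1.459678490048453 0.06337087169600908 z 0.04940854931307978 yaw -7.274399252742713 ft -5.26777360865293 [-5.1979  0.9546  3.2394] 0.039118527504194214
-17 [-0.0135 -0.4613  0.0004]
3 [-0.0006  0.0385 -0.    ]
1 [-0.0019 -0.0114  0.    ]
0 [-0.0025 -0.0364  0.    ]
```

Emit:
drive_tool(offset=[[0,-0.035,0],[0,0,0],[0,0,0],[0,0,0],[0,0,0],[0,0,-0.4],[0,0,-1],[0,0,-1],[0,0,-1],[0,0,-1]], turn=[[0,0,0],[0,0,0],[0,0,0],[0,0,0],[0,0,0],[0,0,0],[0,0,0],[0,0,0],[0,0,0],[0,0,0]], hand=[0,0,0.7,0.7,0.7,0.7,0.7,0.7,0.7,0.7])

```text
time_s: 33.05
position: [0.4408, -0.0876, 0.2268]
tool_rot: [[0.127, 0.992, 0.001], [0.992, -0.127, -0.0], [-0.0, 0.001, -1.0]]
ft_force: [-0.5, 0.0, 0.2]
grip_width: 0.0596
gripper_force: 0.0
```

```bash
python3 look.py w8 .4404 -.0875 .082
python3 - <<'E'
from h import *
s=observe();R=np.array(s['tool_rot']);p=np.array(s['position']);print((R.T@(np.array([.40,-.46,p[2]])-p))/.04)
E
```

```text
33.05 [ 0.4408 -0.0876  0.2268] yaw -7.281496690700226 -19.112376023044895
316.5204724410508 221.69386520214354
   314.8 217.4 1.07 [ 0.4395 -0.0838  0.082 ]
   317.2 224.2 0.88 [ 0.4407 -0.0897  0.082 ]
   352.0 249.0 0.89 [ 0.4669 -0.1145  0.082 ]
   312.4 217.4 0.82 [ 0.4375 -0.0835  0.082 ]
(315.7350769042969, 222.7689208984375) [0.8144 0.8427] [312. 238.] 341 [ 0.4396 -0.0883  0.082 ] -110.71223982820113
tool units [-0.0216 -0.0295  3.6191]
[-9.3516  0.1197  0.0287]
```

View pics/w8c.png

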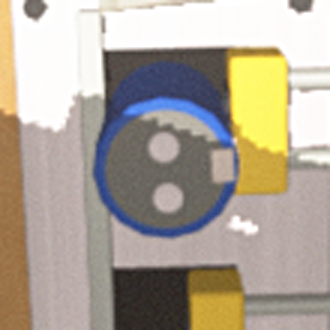

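n1 is seated in bay 1, with its tick at crop (222,166) facing the yellow head. I'll check y-centring using the head edges.

Run:
```python
from h import *
import pickle
a=np.radians(-5.8);X=np.array([np.cos(a),np.sin(a)]);Y=np.array([-X[1],X[0]])
B=[(.4404,-.0875),(.433,-.162),(.4256,-.2366)]
for n in('w1','w2','w5','w8'):
    s,c=pickle.load(open(n+'.pkl','rb'));im=cv2.imread(f'pics/{n}.png')
    hsv=cv2.cvtColor(im,cv2.COLOR_BGR2HSV)
    bl,m=blobs(im,(20,120,60),(34,255,255),250)
    for ce,st in bl:
        x,y,w,h,_=st;cn=cv2.findContours(m[y:y+h,x:x+w].copy(),0,2)[0];cn=max(cn,key=cv2.contourArea).reshape(-1,2)+[x,y]
        P=np.array([onz(c,*q,.038)[:2] for q in cn+0.0])
        b=min(B,key=lambda b:np.linalg.norm(P.mean(0)-b));
        if np.linalg.norm(P.mean(0)-b)>.06:continue
        yy=(P-b)@Y*1e3;xx=(P-b)@X*1e3
        print(n,B.index(b)+1,'y',yy.min().round(1),yy.max().round(1),'mid',((yy.min()+yy.max())/2).round(1),'x',xx.min().round(1),xx.max().round(1))
```

```text
w1 2 y -26.6 22.2 mid -2.2 x 0.7 23.0
w1 1 y -30.4 24.0 mid -3.2 x 13.9 37.4
w1 3 y -21.8 21.1 mid -0.4 x 13.1 36.3
w2 1 y -23.0 23.5 mid 0.2 x 18.7 37.4
w2 2 y -20.2 22.5 mid 1.1 x 5.4 23.2
w2 3 y -21.2 24.0 mid 1.4 x 18.0 36.4
w5 1 y -18.6 26.6 mid 4.0 x 18.1 37.3
w5 2 y -19.3 31.2 mid 6.0 x 4.7 22.9
w5 3 y -20.6 35.5 mid 7.5 x 4.3 23.3
w8 1 y -19.2 26.5 mid 3.6 x 18.5 37.0
w8 2 y -20.0 30.3 mid 5.1 x 4.8 23.4
w8 3 y -21.7 34.1 mid 6.2 x 5.0 22.7
```

Run:
```python
from h import *
import pickle
for n,uv in(('w5',(321,221)),('w8',(316,222))):
    s,c=pickle.load(open(n+'.pkl','rb'));im=cv2.imread(f'pics/{n}.png')
    g=cv2.cvtColor(im,cv2.COLOR_BGR2GRAY)
    r=top(im,c,*uv,.082);print(n,s['position'],r[0],r[1],r[4])
a=cv2.imread('pics/w5.png')[166:276,261:371];b=cv2.imread('pics/w8.png')[166:276,261:371]
cv2.imwrite('pics/cmp.png',cv2.resize(np.hstack([a,b]),None,fx=3.5,fy=3.5,interpolation=cv2.INTER_CUBIC))
```

```text
w5 [ 0.4371 -0.0859  0.2309] (320.0084533691406, 221.22598266601562) [1.0477 1.1183] [ 0.4394 -0.0867  0.082 ]
w8 [ 0.4408 -0.0876  0.2268] (315.7350769042969, 222.7689208984375) [0.8145 0.8429] [ 0.4396 -0.0883  0.082 ]
```

View pics/cmp.png

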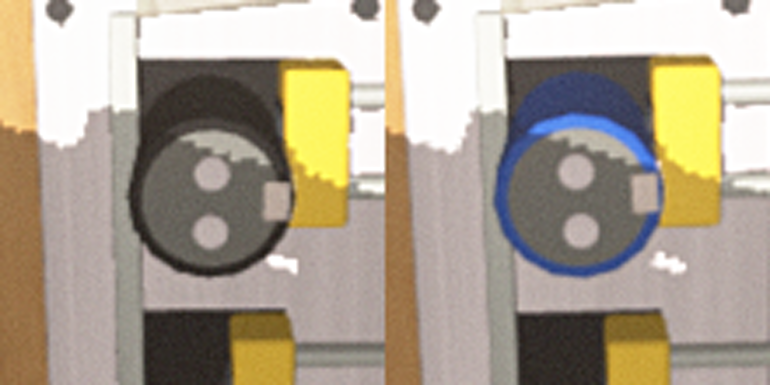

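The two are within about 0.7 mm of each other, so bay 1 is good. Next is n2: hover over it and turn.

Emit:
drive_tool(offset=[[-0.92,0.295,0],[-0.92,0.295,0],[-0.92,0.295,0],[-0.92,0.295,0],[-0.92,0.295,0],[-0.92,0.295,0],[-0.92,0.295,0],[-0.92,0.295,0],[-0.92,0.295,0],[-0.92,0.295,0]], turn=[[0,0,0],[0,0,0],[0,0,0],[0,0,0],[0,0,0],[0,0,0],[0,0,0],[0,0,0],[0,0,0],[0,0,0]], hand=[0.8,0.8,0.8,0.8,0.8,0.8,0.8,0.8,0.8,0.8])

```text
time_s: 34.35
position: [0.5115, -0.4689, 0.2249]
tool_rot: [[0.127, 0.992, 0.0], [0.992, -0.127, 0.0], [0.0, 0.0, -1.0]]
ft_force: [-0.0, 1.0, 0.3]
grip_width: 0.0685
gripper_force: 0.0
```

Emit:
drive_tool(offset=[[0,0,0.4],[0,0,0.4],[0,0,0.4],[0,0,0],[0,0,0],[0,0,0],[0,0,0],[0,0,0],[0,0,0],[0,0,0]], turn=[[0,0,-1],[0,0,-1],[0,0,-1],[0,0,-1],[0,0,-1],[0,0,-1],[0,0,-1],[0,0,-1],[0,0,-1],[0,0,-1]], hand=[0.8,0.8,0.8,0.8,0.8,0.8,0.8,0.8,0.8,0.8])

```text
time_s: 35.6
position: [0.5114, -0.4677, 0.1768]
tool_rot: [[-0.798, 0.603, -0.0], [0.603, 0.798, 0.0], [0.0, 0.0, -1.0]]
ft_force: [-0.6, 0.6, -0.2]
grip_width: 0.0684
gripper_force: 0.0
```

```bash
cat >> h.py <<'E'
def tick(im,c,P,r=.02):
    # angular profile on the rim ring: rim is blue, tick is grey-white -> lowest saturation
    hsv=cv2.cvtColor(im,cv2.COLOR_BGR2HSV);S=[]
    A=np.arange(0,360,2)
    for a in np.radians(A):
        v=[]
        for k in(.91,.95,.98):
            u=proj(c,P+k*r*np.array([np.cos(a),np.sin(a),0]));v.append(cv2.getRectSubPix(hsv[...,1],(1,1),tuple(u.astype(float)))[0,0])
        S.append(np.mean(v))
    S=np.array(S);K=cv2.blur(np.r_[S,S,S][None].astype(np.float32),(13,1))[0][180:360]
    i=K.argmin();w=np.clip(K.min()+40-K,0,None);z=(w*np.exp(1j*np.radians(A))).sum()
    return np.degrees(np.angle(z)),A[i],K.min(),np.median(K)
E
cat >> look.py <<'E'
cs=[a[3] for a in circ(im,c,u,v,p[2],win=60)][:1]+[r[4]]
for P in cs:print('tick yaw',P,*tick(im,c,P))
E
python3 - <<'E'
from h import *
import pickle
s,c=pickle.load(open('w7.pkl','rb'));print('test n1 (expect ~20)',tick(cv2.imread('pics/w7.png'),c,np.array([.4899,-.3839,.072])))
E
python3 look.py w9 .511 -.4685 .072
```

```text
test n1 (expect ~20) (np.float64(22.044420703532396), np.int64(22), np.float32(52.435898), np.float32(144.79486))
35.6 [ 0.5114 -0.4677  0.1768] yaw 52.916574189116695 -105.1240445412344
315.9490364457042 236.13149756704672
   317.4 234.8 0.94 [ 0.5108 -0.4671  0.072 ]
   313.8 235.6 0.98 [ 0.5098 -0.4695  0.072 ]
   319.8 232.0 0.84 [ 0.5102 -0.4645  0.072 ]
   312.6 230.4 1.08 [ 0.5062 -0.4679  0.072 ]
(314.84698486328125, 234.88406372070312) [0.7712 0.8245] [325.5 240. ] 148 [ 0.5098 -0.4686  0.072 ] 26.4682856918664
tool units [ 0.0179 -0.0418  2.6211]
tick yaw [ 0.5108 -0.4671  0.072 ] 43.737440940020235 84 102.97436 134.57693
tick yaw [ 0.5098 -0.4686  0.072 ] 54.168630235310346 54 50.23077 152.1282
```

Emit:
drive_tool(offset=[[0.02,-0.04,0.8],[0,0,0.9],[0,0,0.9],[0,0,0.6],[0,0,0.25],[0,0,0],[0,0,0],[0,0,0],[0,0,0],[0,0,0]], turn=[[0,0,0],[0,0,0],[0,0,0],[0,0,0],[0,0,0],[0,0,0],[0,0,0],[0,0,0],[0,0,0],[0,0,0]], hand=[0.8,0.8,0.8,0.8,0.8,0.8,0,0,0,0], newtons=45)

```text
time_s: 36.9
position: [0.5102, -0.4688, 0.0408]
tool_rot: [[-0.796, 0.606, 0.002], [0.606, 0.796, -0.002], [-0.002, -0.001, -1.0]]
ft_force: [-0.4, 1.6, 5.9]
grip_width: 0.0386
gripper_force: 45.4
```

Emit:
drive_tool(offset=[[0,0,-0.5],[0,0,-1],[0,0,-1],[0,0,-1],[0,0,-0.75],[0,0,0],[0,0,0],[0,0,0],[0,0,0],[0,0,0]], turn=[[0,0,0],[0,0,1],[0,0,1],[0,0,1],[0,0,1],[0,0,1],[0,0,1],[0,0,1],[0,0,1],[0,0,1]], hand=[0,0,0,0,0,0,0,0,0,0])

```text
time_s: 38.15
position: [0.5096, -0.4683, 0.209]
tool_rot: [[0.026, 1.0, -0.001], [1.0, -0.026, 0.001], [0.001, -0.001, -1.0]]
ft_force: [0.5, 0.5, -0.9]
grip_width: 0.0386
gripper_force: 45.7
```

Emit:
drive_tool(offset=[[0,0,0],[0.92,-0.41,0],[0.92,-0.41,0],[0.92,-0.41,0],[0.92,-0.41,0],[0.92,-0.41,0],[0.92,-0.41,0],[0.92,-0.41,0],[0.92,-0.41,0],[0,0,0]], turn=[[0,0,1],[0,0,0],[0,0,0],[0,0,0],[0,0,0],[0,0,0],[0,0,0],[0,0,0],[0,0,0],[0,0,0]], hand=[0,0,0,0,0,0,0,0,0,0])

```text
time_s: 39.4
position: [0.416, -0.1576, 0.2096]
tool_rot: [[0.124, 0.992, -0.0], [0.992, -0.124, 0.0], [0.0, -0.0, -1.0]]
ft_force: [0.7, -0.9, -1.0]
grip_width: 0.0388
gripper_force: 45.9
```

```bash
sed -i 's/2:(.433,-.162)/2:(.433,-.1615)/' bay.py; python3 bay.py 2
```

```text
39.4 bay x,y mm -17.28325639608206 2.1157533892188156 z 0.209626815969893 yaw -7.148280113977555 ft 0.7433530346696241 [ 0.6561 -0.897  -1.0364] 0.038776321741165964
-17 [-0.0527  0.0083 -0.    ]
3 [-0.0409  0.5082 -0.0001]
1 [-0.0421  0.4582 -0.0001]
0 [-0.0427  0.4332 -0.0001]
```

Emit:
drive_tool(offset=[[-0.03,0,0.7],[0,0,1],[0,0,1],[0,0,0.7],[0,0,0.3],[0,0,0],[0,0,0],[0,0,0],[0,0,0],[0,0,0]], turn=[[0,0,0],[0,0,0],[0,0,0],[0,0,0],[0,0,0],[0,0,0],[0,0,0],[0,0,0],[0,0,0],[0,0,0]], hand=[0,0,0,0,0,0,0,0,0,0])

```text
time_s: 40.65
position: [0.4168, -0.161, 0.0616]
tool_rot: [[0.127, 0.992, 0.0], [0.992, -0.127, -0.0], [-0.0, 0.0, -1.0]]
ft_force: [-0.6, 0.2, -1.8]
grip_width: 0.0389
gripper_force: 45.9
```

```bash
python3 bay.py 2
```

```text
40.65 bay x,y mm -16.15890133929852 -1.1335076450994124 z 0.06156289080849342 yaw -7.277863014592319 ft -0.6183898262949701 [-0.6038  0.1747 -1.8435] 0.03891853716631676
-17 [ 0.0278 -0.0218 -0.    ]
3 [0.0407 0.4781 0.0002]
1 [0.0394 0.4281 0.0002]
0 [0.0387 0.4031 0.0002]
```

Correct y, push to +2 mm, then down.

Emit:
drive_tool(offset=[[0.03,0,0],[0,0.15,0],[0,0.15,0],[0.01,0.16,0],[0,0,0],[0,0,0.1],[0,0,0.1],[0,0,0.05],[0,0,0.02],[0,0,0]], turn=[[0,0,0],[0,0,0],[0,0,0],[0,0,0],[0,0,0],[0,0,0],[0,0,0],[0,0,0],[0,0,0],[0,0,0]], hand=[0,0,0,0,0,0,0,0,0,0])

```text
time_s: 41.9
position: [0.4348, -0.1616, 0.0507]
tool_rot: [[0.126, 0.992, -0.001], [0.992, -0.126, 0.0], [-0.0, -0.001, -1.0]]
ft_force: [-6.0, 0.9, 4.8]
grip_width: 0.0388
gripper_force: 46.4
```

```bash
python3 bay.py 2
```

```text
41.9 bay x,y mm 1.8314500802438343 0.08596931860823695 z 0.050709337860885675 yaw -7.265772607170485 ft -6.048898291122629 [-5.9863  0.9227  4.8165] 0.03884404472224924
-17 [-0.0142 -0.4706  0.0004]
3 [-0.0014  0.0293 -0.    ]
1 [-0.0027 -0.0207  0.    ]
0 [-0.0033 -0.0457  0.    ]
```

Emit:
drive_tool(offset=[[0,-0.045,0],[0,0,0],[0,0,0],[0,0,0],[0,0,0],[0,0,-0.4],[0,0,-1],[0,0,-1],[0,0,-1],[0,0,-1]], turn=[[0,0,0],[0,0,0],[0,0,0],[0,0,0],[0,0,0],[0,0,0],[0,0,0],[0,0,0],[0,0,0],[0,0,0]], hand=[0,0,0.7,0.7,0.7,0.7,0.7,0.7,0.7,0.7])

```text
time_s: 43.15
position: [0.4333, -0.1614, 0.2279]
tool_rot: [[0.127, 0.992, 0.0], [0.992, -0.127, -0.0], [-0.0, 0.0, -1.0]]
ft_force: [0.4, -0.4, 0.2]
grip_width: 0.0596
gripper_force: 0.0
```

```bash
python3 look.py w10 .433 -.1615 .082
```

```text
43.15 [ 0.4333 -0.1614  0.2279] yaw -7.279977539690734 -27.869540009127395
316.7642601044387 221.59330254768176
   317.6 222.6 0.98 [ 0.4336 -0.1624  0.082 ]
   317.6 222.6 0.83 [ 0.4336 -0.1624  0.082 ]
   354.0 246.6 0.84 [ 0.4612 -0.1868  0.082 ]
(316.68994140625, 223.0764617919922) [0.7983 0.8476] [312. 237.] 244 [ 0.4328 -0.1627  0.082 ] -115.39850589919709
tool units [-0.0345 -0.0102  3.6481]
tick yaw [ 0.4336 -0.1624  0.082 ] -54.40786358275015 314 46.179485 122.46153
tick yaw [ 0.4328 -0.1627  0.082 ] -47.53336375528238 358 56.102566 127.84615
```

Emit:
drive_tool(offset=[[-0.92,-0.083,0],[-0.92,-0.083,0],[-0.92,-0.083,0],[-0.92,-0.083,0],[-0.92,-0.083,0],[-0.92,-0.083,0],[0,0,0],[0,0,0],[0,0,0],[0,0,0]], turn=[[0,0,0],[0,0,0],[0,0,0],[0,0,0],[0,0,0],[0,0,0],[0,0,0.98],[0,0,0.98],[0,0,0.98],[0,0,0.98]], hand=[0.8,0.8,0.8,0.8,0.8,0.8,0.8,0.8,0.8,0.8])

```text
time_s: 44.45
position: [0.3857, -0.378, 0.2262]
tool_rot: [[0.515, 0.857, -0.0], [0.857, -0.515, 0.0], [0.0, -0.0, -1.0]]
ft_force: [0.3, 0.5, -0.5]
grip_width: 0.0681
gripper_force: 0.0
```

Emit:
drive_tool(offset=[[0,0,0.4],[0,0,0.4],[0,0,0.4],[0,0,0],[0,0,0],[0,0,0],[0,0,0],[0,0,0],[0,0,0],[0,0,0]], turn=[[0,0,0.98],[0,0,0.98],[0,0,0.98],[0,0,0.98],[0,0,0.98],[0,0,0.98],[0,0,0],[0,0,0],[0,0,0],[0,0,0]], hand=[0.8,0.8,0.8,0.8,0.8,0.8,0.8,0.8,0.8,0.8])

```text
time_s: 45.7
position: [0.3857, -0.378, 0.1785]
tool_rot: [[0.914, 0.406, 0.0], [0.406, -0.914, -0.0], [-0.0, 0.0, -1.0]]
ft_force: [0.2, 0.2, 0.2]
grip_width: 0.0685
gripper_force: 0.0
```

```bash
python3 look.py w11 .385 -.378 .072
```

```text
45.7 [ 0.3857 -0.378   0.1785] yaw -66.05006908121459 9.060439725176385
315.95754476604253 234.12830268977117
   355.0 210.0 0.92 [ 0.4122 -0.396   0.072 ]
   345.8 204.8 1.03 [ 0.4129 -0.3885  0.072 ]
   345.8 198.0 0.83 [ 0.4173 -0.3864  0.072 ]
max() iterable argument is emptyTraceback (most recent call last):
  File "look.py", line 13, in <module>
    cs=[a[3] for a in circ(im,c,u,v,p[2],win=60)][:1]+[r[4]]
                                                       ^
NameError: name 'r' is not defined. Did you mean: 'R'?
```

n3 has been knocked aside and is now near (.413,-.39). Measuring it again.

Run:
```python
from h import *
import pickle
s,c=pickle.load(open('w11.pkl','rb'));im=cv2.imread('pics/w11.png')
P=np.array([.413,-.390,.072])
for _ in range(3):
    u,v=proj(c,P)
    r=top(im,c,u,v);print(*r);P=r[4]
for a in circ(im,c,*proj(c,P),.072,win=50):print(a, tick(im,c,a[3]))
print(tick(im,c,P))
bl,m=blobs(im,(100,120,30),(130,255,255),100)
for b in bl:print(b)
u,v=map(int,proj(c,P));cv2.imwrite('pics/n3.png',cv2.resize(im[v-60:v+60,u-60:u+60],None,fx=3,fy=3))
```

```text
(353.25262451171875, 211.93739318847656) [0.7899 0.8258] [334. 210.] 63 [ 0.4105 -0.3954  0.072 ] 108.12878590457353
(353.4442443847656, 211.98451232910156) [0.7943 0.8379] [368. 219.] 147 [ 0.4105 -0.3956  0.072 ] -91.87998969706022
(353.4442443847656, 211.98451232910156) [0.7944 0.8379] [368. 219.] 147 [ 0.4105 -0.3956  0.072 ] -91.87998969706022
(np.float32(355.0), np.float32(209.8), np.float64(0.92), array([ 0.4124, -0.3959,  0.072 ])) (np.float64(-95.23231270010876), np.int64(282), np.float32(88.84615), np.float32(128.17949))
(np.float32(348.6), np.float32(211.0), np.float64(0.84), array([ 0.4097, -0.3921,  0.072 ])) (np.float64(-82.23707341289327), np.int64(272), np.float32(38.076923), np.float32(124.01282))
(np.float32(353.8), np.float32(215.0), np.float64(0.88), array([ 0.4086, -0.3967,  0.072 ])) (np.float64(-61.39673044822647), np.int64(298), np.float32(61.384617), np.float32(132.07692))
(np.float32(353.8), np.float32(215.0), np.float64(1.05), array([ 0.4086, -0.3967,  0.072 ])) (np.float64(-61.39673044822647), np.int64(298), np.float32(61.384617), np.float32(132.07692))
(np.float64(-69.62017188427977), np.int64(290), np.float32(46.48718), np.float32(147.03845))
(array([68.7673, 46.2991]), array([   0,    0,  114,   80, 4259], dtype=int32))
(array([346.9338, 205.209 ]), array([324, 178,  56,  61, 665], dtype=int32))
```

View pics/n3.png

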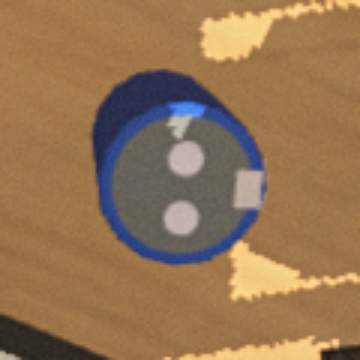

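n3 was knocked to (.4107,−.3959). Its tick at crop (249,189) gives a yaw of about −70°. Gripping it there.

Emit:
drive_tool(offset=[[0.39,0.66,0],[0,0,0.3],[0,0,0.8],[0,0,1],[0,0,0.9],[0,0,0.45],[0,0,0],[0,0,0],[0,0,0],[0,0,0]], turn=[[0,0,0],[0,0,0.67],[0,0,0],[0,0,0],[0,0,0],[0,0,0],[0,0,0],[0,0,0],[0,0,0],[0,0,0]], hand=[0.8,0.8,0.8,0.8,0.8,0.8,0.8,0,0,0], newtons=45)

```text
time_s: 47.0
position: [0.411, -0.3962, 0.0418]
tool_rot: [[0.94, 0.34, 0.001], [0.34, -0.94, -0.002], [0.001, 0.002, -1.0]]
ft_force: [-1.4, 1.5, 7.1]
grip_width: 0.0388
gripper_force: 45.3
```

Emit:
drive_tool(offset=[[0,0,0],[0,0,-0.5],[0,0,-1],[0,0,-1],[0,0,-1],[0,0,-0.75],[0,0,0],[0,0,0],[0,0,0],[0,0,0]], turn=[[0,0,0],[0,0,0],[0,0,-1],[0,0,-1],[0,0,-1],[0,0,-1],[0,0,-1],[0,0,-1],[0,0,-1],[0,0,-1]], hand=[0,0,0,0,0,0,0,0,0,0])

```text
time_s: 48.25
position: [0.4105, -0.3956, 0.2107]
tool_rot: [[0.373, 0.928, 0.0], [0.928, -0.373, -0.0], [-0.0, 0.0, -1.0]]
ft_force: [0.3, -0.8, -0.7]
grip_width: 0.039
gripper_force: 45.6
```

Emit:
drive_tool(offset=[[0,0,0],[0,0,0],[0,0,0],[0.8,-0.09,0],[0.8,-0.09,0],[0.8,-0.09,0],[0.8,-0.09,0],[0.8,-0.1,0],[0,0,0],[0,0,0]], turn=[[0,0,-0.9],[0,0,-0.9],[0,0,-0.9],[0,0,0],[0,0,0],[0,0,0],[0,0,0],[0,0,0],[0,0,0],[0,0,0]], hand=[0,0,0,0,0,0,0,0,0,0])

```text
time_s: 49.5
position: [0.4089, -0.2352, 0.2108]
tool_rot: [[0.103, 0.995, 0.0], [0.995, -0.103, -0.001], [-0.001, 0.001, -1.0]]
ft_force: [0.2, 0.0, -0.9]
grip_width: 0.0387
gripper_force: 45.6
```

```bash
python3 bay.py 3
```

```text
49.5 bay x,y mm -16.765540682775956 -0.3042358075697146 z 0.2107764475015089 yaw -5.897045894391724 ft 0.1676694147061808 [ 0.1723  0.0375 -0.8649] 0.03867757021092522
-17 [ 0.0076 -0.0059 -0.    ]
3 [0.0084 0.4941 0.0002]
1 [0.0084 0.4441 0.0002]
0 [0.0083 0.4191 0.0002]
```

Emit:
drive_tool(offset=[[0.01,0,0.7],[0,0,1],[0,0,1],[0,0,0.7],[0,0,0.3],[0,0,0],[0,0.15,0],[0,0.15,0],[0,0.16,0],[0,0,0]], turn=[[0,0,0],[0,0,0],[0,0,0],[0,0,0],[0,0,0],[0,0,0],[0,0,0],[0,0,0],[0,0,0],[0,0,0]], hand=[0,0,0,0,0,0,0,0,0,0])

```text
time_s: 50.75
position: [0.4274, -0.2363, 0.0628]
tool_rot: [[0.102, 0.995, -0.0], [0.995, -0.102, -0.0], [-0.0, 0.0, -1.0]]
ft_force: [-4.7, -0.9, 1.7]
grip_width: 0.0388
gripper_force: 46.1
```

Emit:
drive_tool(offset=[[0,0,0],[0,0,0.1],[0,0,0.1],[0,0,0.05],[0,0,0.02],[0,0,0],[0,0,0],[0,0,0],[0,0,0],[0,0,0]], turn=[[0,0,0],[0,0,0],[0,0,0],[0,0,0],[0,0,0],[0,0,0],[0,0,0],[0,0,0],[0,0,0],[0,0,0]], hand=[0,0,0,0,0,0,0,0,0,0])

```text
time_s: 52.0
position: [0.4269, -0.2361, 0.0519]
tool_rot: [[0.103, 0.995, -0.0], [0.995, -0.103, 0.0], [0.0, -0.0, -1.0]]
ft_force: [-6.5, 1.1, 5.1]
grip_width: 0.0389
gripper_force: 46.3
```

```bash
python3 bay.py 3
```

```text
52.0 bay x,y mm 1.2824622143461073 0.6669688876701827 z 0.051870669415709655 yaw -5.895533594418716 ft -6.555466625777693 [-6.4813  1.0625  5.1161] 0.038922433872455996
-17 [-0.0174 -0.457   0.0002]
3 [-0.0166  0.043  -0.    ]
1 [-0.0167 -0.007  -0.    ]
0 [-0.0167 -0.032   0.    ]
```

Emit:
drive_tool(offset=[[-0.01,-0.03,0],[0,0,0],[0,0,0],[0,0,0],[0,0,0],[0,0,-0.4],[0,0,-1],[0,0,-1],[0,0,-1],[0,0,-1]], turn=[[0,0,0],[0,0,0],[0,0,0],[0,0,0],[0,0,0],[0,0,0],[0,0,0],[0,0,0],[0,0,0],[0,0,0]], hand=[0,0,0.7,0.7,0.7,0.7,0.7,0.7,0.7,0.7])

```text
time_s: 53.25
position: [0.4257, -0.2364, 0.2291]
tool_rot: [[0.103, 0.995, 0.0], [0.995, -0.103, -0.0], [-0.0, 0.0, -1.0]]
ft_force: [1.1, -0.7, 0.5]
grip_width: 0.0595
gripper_force: 0.0
```

```bash
python3 look.py w12 .4256 -.2366 .082
python3 - <<'E'
from h import *
import pickle
rays=[]
for n in('w1','w2','w12'):
    s,c=pickle.load(open(n+'.pkl','rb'));im=cv2.imread(f'pics/{n}.png')
    bl,_=blobs(im,(45,80,40),(85,255,255),300);ce=max(bl,key=lambda b:b[1][4])
    print(n,ce[0],ce[1][:5]);o,d=ray(c,*ce[0]);d/=np.linalg.norm(d);rays.append((o,d))
    for z in(.02,.025,.03):print(z,onz(c,*ce[0],z)[:2])
A=sum(np.eye(3)-np.outer(d,d) for o,d in rays);b=sum((np.eye(3)-np.outer(d,d))@o for o,d in rays)
P=np.linalg.solve(A,b);print('button',P)
s=observe();print((np.array(s['tool_rot']).T@(P-s['position']))/.04)
im=cv2.imread('pics/w12.png');cv2.imwrite('pics/final.png',cv2.resize(im[0:300,200:460],None,fx=2,fy=2,interpolation=cv2.INTER_CUBIC))
E
```

```text
53.25 [ 0.4257 -0.2364  0.2291] yaw -5.908043346815002 -37.09752899899121
316.9804472598285 221.29666749678339
   316.4 222.2 0.97 [ 0.425  -0.2373  0.082 ]
   316.4 222.2 0.82 [ 0.425  -0.2373  0.082 ]
   321.2 219.8 0.84 [ 0.4292 -0.2357  0.082 ]
(318.5434265136719, 222.34925842285156) [0.7956 0.913 ] [309. 239.] 165 [ 0.4268 -0.2376  0.082 ] -124.98069578555028
tool units [-0.026   0.0283  3.6778]
tick yaw [ 0.425  -0.2373  0.082 ] -101.67744989519859 356 41.179485 94.34615
tick yaw [ 0.4268 -0.2376  0.082 ] -67.52040100260946 310 27.692308 133.83334
w1 [352.1153 141.5482] [337 127  31  31 737]
0.02 [ 0.3623 -0.2381]
0.025 [ 0.3621 -0.2386]
0.03 [ 0.362 -0.239]
w2 [252.0599 216.726 ] [238 202  30  30 668]
0.02 [ 0.3607 -0.2403]
0.025 [ 0.3617 -0.2393]
0.03 [ 0.3628 -0.2383]
w12 [252.2628 217.5299] [238 203  30  30 685]
0.02 [ 0.3604 -0.2406]
0.025 [ 0.3614 -0.2396]
0.03 [ 0.3624 -0.2385]
button [ 0.3621 -0.2389  0.0278]
[-0.1696 -1.6513  5.1481]
```

All three cans are seated, with ticks within a few degrees of the head. Next is the button, at (.3621, −.2389, .028).

Emit:
drive_tool(offset=[[-0.09,-0.83,0],[-0.08,-0.82,0],[0,0,0.7],[0,0,1],[0,0,1],[0,0,1],[0,0,0.8],[0,0,0.3],[0,0,0],[0,0,0]], turn=[[0,0,0],[0,0,0],[0,0,0],[0,0,0],[0,0,0],[0,0,0],[0,0,0],[0,0,0],[0,0,0],[0,0,0]], hand=[0,0,0,0,0,0,0,0,0,0], newtons=20)

```text
time_s: 54.55
position: [0.36, -0.237, 0.0367]
tool_rot: [[0.103, 0.995, 0.001], [0.995, -0.103, -0.002], [-0.001, 0.002, -1.0]]
ft_force: [0.1, 0.2, -0.3]
grip_width: 0.0
gripper_force: 0.0
```

Emit:
drive_tool(offset=[[0,0,0.07],[0,0,0.05],[0,0,0.04],[0,0,0.03],[0,0,0.02],[0,0,0],[0,0,0],[0,0,0],[0,0,0],[0,0,0]], turn=[[0,0,0],[0,0,0],[0,0,0],[0,0,0],[0,0,0],[0,0,0],[0,0,0],[0,0,0],[0,0,0],[0,0,0]], hand=[0,0,0,0,0,0,0,0,0,0])

```text
time_s: 55.8
position: [0.3597, -0.2367, 0.0274]
tool_rot: [[0.103, 0.995, 0.0], [0.995, -0.103, -0.0], [-0.0, 0.0, -1.0]]
ft_force: [2.4, -1.6, 4.4]
grip_width: -0.0001
gripper_force: 2.0
```

Emit:
drive_tool(offset=[[0,0,0.03],[0,0,0.03],[0,0,0],[0,0,0],[0,0,0],[0,0,0],[0,0,0],[0,0,0],[0,0,0],[0,0,0]], turn=[[0,0,0],[0,0,0],[0,0,0],[0,0,0],[0,0,0],[0,0,0],[0,0,0],[0,0,0],[0,0,0],[0,0,0]], hand=[0,0,0,0,0,0,0,0,0,0])

```text
time_s: 57.05
position: [0.3597, -0.2367, 0.0258]
tool_rot: [[0.103, 0.995, 0.001], [0.995, -0.103, -0.001], [-0.001, 0.001, -1.0]]
ft_force: [-1.1, 1.0, 19.7]
grip_width: 0.0003
gripper_force: 9.7
```

Emit:
drive_tool(offset=[[0,0,-0.3],[0,0,-1],[0,0,-1],[0,0,-1],[0,0,-1],[0,0,-0.8],[0.9,0.2,0],[0.9,0.2,0],[0,0,0],[0,0,0]], turn=[[0,0,0],[0,0,0],[0,0,0],[0,0,0],[0,0,0],[0,0,0],[0,0,0],[0,0,0],[0,0,0],[0,0,0]], hand=[0,0,0,0,0,0,0,0,0,0])

```text
time_s: 58.3
position: [0.3824, -0.1665, 0.2286]
tool_rot: [[0.102, 0.995, -0.001], [0.995, -0.102, 0.001], [0.001, -0.001, -1.0]]
ft_force: [0.2, 0.0, -0.0]
grip_width: -0.0004
gripper_force: 0.0
```

Run:
```python
from h import *
s=observe();c=camera_info('wrist');im=get_image('wrist');cv2.imwrite('pics/w13.png',im);print(s['time_s'],s['position'],s['ft_force'])
for b in[(.4404,-.0875),(.433,-.1615),(.4256,-.2366)]:
    P=np.array([*b,.082]);r=circ(im,c,*proj(c,P),.082,win=30)
    for a in r[:2]:print(b,a,tick(im,c,a[3]))
ct=camera_info('top');t=get_image('top');cv2.imwrite('pics/top2.png',t)
for p in[(.403,.3486),(.448,.288)]:
    u,v=proj(ct,np.array([*p,.076]));d=np.linalg.norm(ray(ct,u,v)[0]-[*p,.076]);print('tray',u,v,'exp r px',438*.02/d,[a for a in circ(t,ct,u,v,.076,win=16)][:2])
    g=cv2.cvtColor(t,cv2.COLOR_BGR2GRAY)[int(v)-9:int(v)+13,int(u)-12:int(u)+13];print(g[::2,::2])
```

```text
58.3 [ 0.3824 -0.1665  0.2286] [ 0.2153  0.0366 -0.0291]
(0.4404, -0.0875) (np.float32(380.8), np.float32(115.0), np.float64(1.05), array([ 0.4389, -0.0888,  0.082 ])) (np.float64(-33.96768400680358), np.int64(2), np.float32(12.641026), np.float32(121.653854))
(0.4404, -0.0875) (np.float32(383.6), np.float32(115.0), np.float64(0.94), array([ 0.441, -0.089,  0.082])) (np.float64(-92.60418274592715), np.int64(272), np.float32(32.923077), np.float32(129.46155))
(0.433, -0.1615) (np.float32(378.0), np.float32(208.6), np.float64(0.96), array([ 0.4326, -0.1609,  0.082 ])) (np.float64(-10.112161461527526), np.int64(348), np.float32(41.025642), np.float32(138.14102))
(0.433, -0.1615) (np.float32(381.6), np.float32(213.0), np.float64(0.95), array([ 0.4354, -0.1649,  0.082 ])) (np.float64(-109.76501557526812), np.int64(318), np.float32(16.923077), np.float32(66.82051))
(0.4256, -0.2366) (np.float32(371.2), np.float32(293.2), np.float64(0.93), array([ 0.4225, -0.2351,  0.082 ])) (np.float64(-58.5642105912804), np.int64(178), np.float32(27.846153), np.float32(122.371796))
(0.4256, -0.2366) (np.f
[... 1198 characters left out ...]
])), (np.float32(174.0), np.float32(238.4), np.float64(1.0), array([0.4365, 0.3229, 0.076 ]))]
[[152 158 149 156 153 150 145 151 154 153 149 152 154]
 [101  98  95  97 108 128 124 121 116 114 111 111 115]
 [ 25  24  23  22  29  37  36  29  19  18  12  20  21]
 [ 19  15  10  16  17  10  17  11  28  52  57  38  17]
 [ 69  83  80  87  81  84  80  55  52  65  37   8  13]
 [ 95  94  93  91  95  91  49  62  64  18   4   2   1]
 [ 93  92  92  94  90  56  90 149  75   5   0   7   8]
 [ 95  99  96 103  63  77  79  88  86  53  14   4   6]
 [ 96  92  99  91  54 122 121  92 121  73  18   5  23]
 [ 90  93  76  49  34  97 109  97 133  75  11  31  43]
 [ 13  32  20  29  34  54  79  78  84  57  75  60  53]]
```

The second tray can's top appears about 17 mm off what I expected. Time is plentiful, so I'll check it with the wrist camera.

Emit:
drive_tool(offset=[[0.5,0,-0.5],[1,0.01,0],[1,0.01,0],[1,0.01,0],[1,0.01,0],[1,0.01,0],[1,0.01,0],[1,0.01,0],[1,0.01,0],[1,0.01,0]], turn=[[0,0,0],[0,0,0],[0,0,0],[0,0,0],[0,0,0],[0,0,0],[0,0,0],[0,0,0],[0,0,0],[0,0,0]], hand=[0,0,0,0,0,0,0,0,0,0])

```text
time_s: 59.65
position: [0.4259, 0.2118, 0.2487]
tool_rot: [[0.104, 0.995, -0.0], [0.995, -0.104, -0.0], [-0.0, -0.0, -1.0]]
ft_force: [0.5, -0.2, 0.3]
grip_width: 0.0001
gripper_force: 0.0
```

Emit:
drive_tool(offset=[[0.7,0,0],[0,0,0],[0,0,0],[0,0,0],[0,0,0],[0,0,0],[0,0,0],[0,0,0],[0,0,0],[0,0,0]], turn=[[0,0,0],[0,0,0],[0,0,0],[0,0,0],[0,0,0],[0,0,0],[0,0,0],[0,0,0],[0,0,0],[0,0,0]], hand=[0,0,0,0,0,0,0,0,0,0])

```text
time_s: 60.9
position: [0.4284, 0.239, 0.2489]
tool_rot: [[0.103, 0.995, -0.0], [0.995, -0.103, 0.0], [0.0, -0.0, -1.0]]
ft_force: [-0.3, 0.3, -0.8]
grip_width: 0.0004
gripper_force: 0.0
```

Run:
```python
from h import *
import pickle
s=observe();c=camera_info('wrist');im=get_image('wrist');cv2.imwrite('pics/w14.png',im);pickle.dump((s,c),open('w14.pkl','wb'));print(s['time_s'],s['position'])
t=get_image('top');ct=camera_info('top')
for p in[(.403,.3486),(.448,.288),(.43,.284)]:
    P=np.array([*p,.076]);u,v=proj(c,P);print(p,u,v)
    for a in circ(im,c,u,v,.076,win=50):print('   ',a)
    # centroid of dark+grey can pixels in top view
hsv=cv2.cvtColor(im,cv2.COLOR_BGR2HSV);m=cv2.inRange(hsv,(0,0,0),(180,255,45));m[300:]=0
n,l,st,ce=cv2.connectedComponentsWithStats(m)
for i in range(1,n):
    if st[i][4]>200:print(st[i],ce[i])
h=cv2.HoughCircles(cv2.resize(cv2.cvtColor(t,cv2.COLOR_BGR2GRAY)[220:270,155:210],None,fx=6,fy=6,interpolation=cv2.INTER_CUBIC),cv2.HOUGH_GRADIENT,1.5,40,param1=120,param2=20,minRadius=28,maxRadius=42)
for a in (h[0][:5] if h is not None else []):
    u,v=a[0]/6+155,a[1]/6+220;print('top',u,v,a[2]/6,onz(ct,u,v,.076))
```

```text
60.9 [0.4284 0.239  0.2489]
(0.403, 0.3486) 272.46527928957846 86.52298655953132
    (np.float32(270.8), np.float32(88.0), np.float64(1.09), array([0.4015, 0.3476, 0.076 ]))
    (np.float32(270.4), np.float32(92.0), np.float64(0.94), array([0.4008, 0.3446, 0.076 ]))
    (np.float32(264.4), np.float32(76.4), np.float64(1.05), array([0.3975, 0.3568, 0.076 ]))
    (np.float32(269.6), np.float32(82.8), np.float64(1.15), array([0.4011, 0.3516, 0.076 ]))
(0.448, 0.288) 334.1538141160185 156.46415445139945
    (np.float32(311.6), np.float32(159.6), np.float64(1.06), array([0.4285, 0.2874, 0.076 ]))
    (np.float32(305.6), np.float32(159.2), np.float64(0.94), array([0.4234, 0.2882, 0.076 ]))
    (np.float32(307.6), np.float32(162.4), np.float64(1.08), array([0.4249, 0.2854, 0.076 ]))
    (np.float32(330.4), np.float32(150.4), np.float64(0.84), array([0.4453, 0.2934, 0.076 ]))
(0.43, 0.284) 313.7171319565634 163.39029846360256
    (np.float32(308.2), np.float32(159.0), np.float64(0.88), array([0.4257, 0.2882, 0.076 ]))
    (np.float32(330.2), np.float32(150.6), np.float64(0.84), array([0.4451, 0.2932, 0.076 ]))
    (np.float32(305.8), np.float32(159.0), np.float64(0.8), array([0.4236, 0.2884, 0.076 ]))
[271  84  28  33 224] [288.5134 106.0536]
[ 250  216  390   61 5567] [414.4613 244.8541]
```

Run:
```python
from h import *
im=cv2.imread('pics/w14.png');g=cv2.cvtColor(im,cv2.COLOR_BGR2GRAY)
print('cols',list(range(270,382,3)))
for v in range(120,206,4):print(v,g[v,270:382:3])
```

```text
cols [270, 273, 276, 279, 282, 285, 288, 291, 294, 297, 300, 303, 306, 309, 312, 315, 318, 321, 324, 327, 330, 333, 336, 339, 342, 345, 348, 351, 354, 357, 360, 363, 366, 369, 372, 375, 378, 381]
120 [204 111 100 102 103 106 106 106 107 103 102 103 104 203 198 197 198 196
 194 194 195 198 198 196  49  64  62  60  67 184 246 242 241 241 241 241
 241 243]
124 [202 202 111  99 107 102 104 103 103 106 103 104 136 201 196 197 195 196
 196 196 192 197 192 198  45  65  63  65  56 175 246 240 243 242 242 242
 240 241]
128 [201 196 200 177  97 100 101  98 106  99 140 206 198 201 197 194 197 194
 191 195 198 192 193 197  58  63  65  69  59 174 186 241 242 239 242 242
 241 241]
132 [200 200 199 201 198 199 186 189 200 200 196 194 199 196 202 191 192 195
 199 198 200 202 191 194  56  66  62  61  60 168 196 242 242 242 241 242
 241 243]
136 [198 197 199 200 196 194 197 198 195 198 204 194 138 101  77  56  36  31
  35  28  42  39  37 108  58  71  64  67  63 161 201 242 242 242 242 241
 239 242]
140 [200 196 196 198 198 196 195 202 188  41  46  60  70  59  48  48  45  43
  43  45  41  42  40  47  4
[... 1915 characters left out ...]
12 117 194  41  60  60  64  91 243 241 242 241 241
 241 242]
192 [189 187 178 170 153 147 125  98 116 123 123 124 193 173 185 208 201 206
 204 210 210 199 198 204 192 199  51  67  64  62  61 242 242 242 242 243
 242 240]
196 [207 210 201 209 204 199 198 193 194 201 201 206 211 191 200 202 203 206
 203 211 210 202 197 201 198 196  53  61  54  61  48 243 240 240 241 240
 240 239]
200 [214 213 207 200 198 188 201 198 197 195 201 205 204 195 188 204 201 206
 199 206 208 205 201 205 198 195  59  55  60  65  55 247 243 236 179 147
 122  81]
204 [210 212 205 198 204 194 198 199 197 194 195 200 204 195 190 206 196 208
 203 207 207 203 202 201 197 194 160  54  62  62  60  52  59  62  54  62
  63  66]
```

The numbers show the second black can tilted about 17° toward −x: its stripe side is visible from u=330 to 348, right of its top disc at (306,160). Its base edge probably rests on the +x tray wall. I'll regrip it and set it further in.

Emit:
drive_tool(offset=[[0.63,0.03,0],[0.63,0.03,0],[0,0,0],[0,0,0.5],[0,0,1],[0,0,1],[0,0,1],[0,0,1],[0,0,0.5],[0,0,0.05]], turn=[[0,0,0],[0,0,0],[0,0,0],[0,0,0],[0,0,0],[0,0,0],[0,0,0],[0,0,0],[0,0,0],[0,0,0]], hand=[1,1,1,1,1,1,1,1,1,1])

```text
time_s: 62.25
position: [0.4354, 0.288, 0.0461]
tool_rot: [[0.103, 0.995, -0.002], [0.995, -0.103, -0.001], [-0.001, -0.002, -1.0]]
ft_force: [-0.1, 0.1, 0.9]
grip_width: 0.0854
gripper_force: 0.0
```

Emit:
drive_tool(offset=[[0,0,0],[0,0,0],[0,0,0],[0,0,0],[0,0,0],[0,0,0],[0,0,0],[0,0,0],[0,0,0],[0,0,0]], turn=[[0,0,0],[0,0,0],[0,0,0],[0,0,0],[0,0,0],[0,0,0],[0,0,0],[0,0,0],[0,0,0],[0,0,0]], hand=[0.9,0.8,0.7,0.6,0.5,0.4,0.2,0,0,0], newtons=40)

```text
time_s: 63.5
position: [0.4362, 0.289, 0.0478]
tool_rot: [[0.103, 0.995, 0.001], [0.995, -0.103, 0.0], [0.001, 0.001, -1.0]]
ft_force: [-2.7, -1.5, 8.5]
grip_width: 0.0434
gripper_force: 37.5
```

Emit:
drive_tool(offset=[[0,0,-0.1],[0,0,-0.2],[0,0,-0.3],[0,0,-0.3],[0,0,-0.3],[0,0,0],[0,0,0],[0,0,0],[0,0,0],[0,0,0]], turn=[[0,0,0],[0,0,0],[0,0,0],[0,0,0],[0,0,0],[0,0,0],[0,0,0],[0,0,0],[0,0,0],[0,0,0]], hand=[0,0,0,0,0,0,0,0,0,0])

```text
time_s: 64.75
position: [0.4359, 0.2888, 0.0948]
tool_rot: [[0.103, 0.995, -0.0], [0.995, -0.103, -0.0], [-0.0, -0.0, -1.0]]
ft_force: [1.1, 0.5, -1.5]
grip_width: 0.0413
gripper_force: 38.7
```

Run:
```python
from h import *
s=observe();c=camera_info('wrist');im=get_image('wrist');cv2.imwrite('pics/w15.png',im);R=np.array(s['tool_rot']);print(s['position'],s['grip_width'],s['ft_force'])
g=cv2.cvtColor(im,cv2.COLOR_BGR2GRAY)
w4=cv2.imread('pics/w4.png',0)
print('held upright (w4)');print(w4[250:400:12,220:420:8])
print('now');print(g[250:400:12,220:420:8])
```

```text
[0.4359 0.2888 0.0948] 0.04128529295565434 [ 1.1293  0.4545 -1.5034]
held upright (w4)
[[ 60  63  66  39 191 162 168 172 165  35  31 113 128 124 114  23  35  32
   41  39  28  32  26  31  25]
 [ 61  59  64  40 185 187 171  94  29  24  24 133 123 119 116  25  26  28
   35  40  46  37  36  42  38]
 [ 51  56  62  51 184  25  40  34  29  29  28 130 129 129 106  89  22  53
  116 118 119 118 124 127 122]
 [ 59  55  59  58 108 106  24  27  28  24  25 255 178 113 113 109  21  21
   20  80  86 123 118 113 120]
 [ 57  59  25  30 102  26  23  24  22  30  23  27 172 174 169  33  18  21
   18  21  82  43  29 116 124]
 [180  46  44 105 105  29  25  27  41  97  92 105 168 179 170  87  71  33
   19  30  92  83  33  29 123]
 [ 27  20  43 241  21  22  32  98  95  90  98  92  93  92  97  92  92  92
   35  20  34 139  41  26  34]
 [ 44  34  13  19  31  20  15  88  89 107 108  89  93  90  92  96  95  88
   49  25  37  28  23  28  36]
 [ 19  20  22  25  31  24  59  90 164 173 174 100  92  93 171 175  98  89
   78  28  25  30  25  34  25]
 [ 20  22  20  21  23  26  18  91  90  98  97  92  92  95 174 175  9
[... 1022 characters left out ...]
88  87  89 102  98  90  90  86  20  22
   22  28  27 125 126  38  32]
 [ 57  35  32  44  27  22  87  92  87  87 168 171 166  86  88  94  95  24
   27  24  32  44  30  32  44]
 [ 26  28  25  21  31  26  88  84  84  84  84 124  86  93  87  90 166 173
   26  23  23  29  21  24  31]
 [ 27  29  28  17  34  37  87  81  89  86  99 102  92  87  89  86 166 164
   62  29  28  27  26  27  25]
 [ 24  28  21  24  31  76  24  70  86  78 166 170 172  88  86  91  87  19
   20  26  33  17  20  25  20]
 [ 29  20  16  24  24  19  18  18  22  35  85  83  80  83  94  14  19  28
   22  15  28  17  25  24  31]
 [ 14  24  19  14  19  17  18  24  16  28  42  45  39  35  33  28  55  30
   35  26  32  28  18  18  17]]
```

Emit:
drive_tool(offset=[[0,-0.26,0],[0,-0.26,0],[0,0,0],[0,0,0.3],[0,0,0.3],[0,0,0.3],[0,0,0.1],[0,0,0.05],[0,0,0],[0,0,0]], turn=[[0,0,0],[0,0,0],[0,0,0],[0,0,0],[0,0,0],[0,0,0],[0,0,0],[0,0,0],[0,0,0],[0,0,0]], hand=[0,0,0,0,0,0,0,0,0,0])

```text
time_s: 66.05
position: [0.4154, 0.2911, 0.0532]
tool_rot: [[0.103, 0.995, 0.001], [0.995, -0.103, 0.0], [0.0, 0.001, -1.0]]
ft_force: [-0.3, 0.1, -1.0]
grip_width: 0.042
gripper_force: 38.7
```

Emit:
drive_tool(offset=[[0,0,0.03],[0,0,0.03],[0,0,0.02],[0,0,0],[0,0,0],[0,0,0],[0,0,0],[0,0,0],[0,0,0],[0,0,0]], turn=[[0,0,0],[0,0,0],[0,0,0],[0,0,0],[0,0,0],[0,0,0],[0,0,0],[0,0,0],[0,0,0],[0,0,0]], hand=[0,0,0,0,0,0,0,0,0,0])

```text
time_s: 67.3
position: [0.4153, 0.291, 0.0497]
tool_rot: [[0.103, 0.995, -0.0], [0.995, -0.103, 0.0], [0.0, -0.0, -1.0]]
ft_force: [0.3, -0.5, -1.6]
grip_width: 0.0413
gripper_force: 38.7
```

Emit:
drive_tool(offset=[[0,0,0.03],[0,0,0.03],[0,0,0.03],[0,0,0.02],[0,0,0],[0,0,0],[0,0,0],[0,0,0],[0,0,0],[0,0,0]], turn=[[0,0,0],[0,0,0],[0,0,0],[0,0,0],[0,0,0],[0,0,0],[0,0,0],[0,0,0],[0,0,0],[0,0,0]], hand=[0,0,0,0,0,0,0,0,0,0])

```text
time_s: 68.55
position: [0.4154, 0.2911, 0.0456]
tool_rot: [[0.103, 0.995, 0.0], [0.995, -0.103, 0.0], [0.0, 0.0, -1.0]]
ft_force: [-0.8, 0.5, 5.6]
grip_width: 0.0421
gripper_force: 38.3
```

Contact at about 7 N. Press 1.5 mm more to help level it, open gradually, lift and look.

Emit:
drive_tool(offset=[[0,0,0.03],[0,0,0],[0,0,0],[0,0,0],[0,0,0],[0,0,0],[0,0,0],[0,0,0],[0,0,0],[0,0,0]], turn=[[0,0,0],[0,0,0],[0,0,0],[0,0,0],[0,0,0],[0,0,0],[0,0,0],[0,0,0],[0,0,0],[0,0,0]], hand=[0,0,0.52,0.54,0.56,0.58,0.62,0.7,0.8,0.8])

```text
time_s: 69.8
position: [0.4152, 0.291, 0.0441]
tool_rot: [[0.103, 0.995, -0.0], [0.995, -0.103, -0.0], [-0.0, -0.0, -1.0]]
ft_force: [-0.2, 0.1, 0.2]
grip_width: 0.0682
gripper_force: 0.0
```

Emit:
drive_tool(offset=[[0,0,-0.4],[0,0,-1],[0,0,-1],[0,0,-1],[0,0,-1],[0,0,-0.6],[-0.6,0.15,0],[-0.6,0.15,0],[0,0,0],[0,0,0]], turn=[[0,0,0],[0,0,0],[0,0,0],[0,0,0],[0,0,0],[0,0,0],[0,0,0],[0,0,0],[0,0,0],[0,0,0]], hand=[0.8,0.8,0.8,0.8,0.8,0.8,0.8,0.8,0.8,0.8])

```text
time_s: 71.05
position: [0.4222, 0.2424, 0.2441]
tool_rot: [[0.103, 0.995, -0.0], [0.995, -0.103, 0.0], [0.0, -0.0, -1.0]]
ft_force: [-0.0, 0.3, 0.9]
grip_width: 0.0685
gripper_force: 0.0
```

Run:
```python
from h import *
s=observe();c=camera_info('wrist');im=get_image('wrist');cv2.imwrite('pics/w16.png',im);g=cv2.cvtColor(im,cv2.COLOR_BGR2GRAY)
print(s['time_s'],s['position'],s['ft_force'])
for p in[(.402,.3476),(.4154,.291)]:
    P=np.array([*p,.076]);u,v=proj(c,P);b=proj(c,np.array([*p,.004]));print(p,'top exp',u,v,'base exp',b)
    for a in circ(im,c,u,v,.076,win=35)[:3]:print('   ',a)
    u,v=int(u),int(v);print('cols from',u-33,'rows from',max(v-36,0));print(g[max(v-36,0):v+36:4,u-33:u+48:3])
```

```text
71.05 [0.4222 0.2424 0.2441] [-0.0464  0.3372  0.8806]
(0.402, 0.3476) top exp 278.9210851961545 90.98913911097145 base exp [286.1505  99.6763]
    (np.float32(278.2), np.float32(89.4), np.float64(1.07), array([0.4016, 0.3488, 0.076 ]))
    (np.float32(271.8), np.float32(81.0), np.float64(1.04), array([0.3973, 0.3556, 0.076 ]))
    (np.float32(277.8), np.float32(83.0), np.float64(0.84), array([0.4019, 0.3536, 0.076 ]))
cols from 245 rows from 54
[[164 160  68  61  57  57  50  58  59  91 110  84  94 100  96  99 104 101
   98  98  97 101 106 108 189 191 185]
 [201 174  62 102  98 146 191 103  94 105 106  99 191 192 188 208 209 207
  204 205 205 202 199 197 201 203 199]
 [200 182  57  93 206 203 203 205 206 205 205 207 202 205 203 202 204 200
  206 203 208 203 198 203 201 199 198]
 [214 184  57 207 204 202 203 208  97  74 242 255 255 239 188 211 204 207
  199 200 198 201 200 199 200 200 200]
 [215 166  88 149 204 206  73  79 156 202 255 254 254 255 115  77 119 207
  201 203 203 201 203 204 201 201 202]
 [212 165 124  90 214  69 105 208 207 201 203 221 239 255 205 205  85  58
  207 202 2
[... 3025 characters left out ...]
 112 111 138 189 190]
 [192 193 194 191 194 192 191 186  68 197 192 196 179 255 255 255 186 188
  191 186  60  88 103 104 110 184 189]
 [193 190 192 189 187 190 195 193 152  63 159 191 192 188 186 187 190 191
  161  66 103 110 105 105 185 185 188]
 [198 192 195 191 189 188 192 192 191 197  81  65 108 154 169 148 103  65
   57 102 107 107 101 189 185 186 185]
 [194 190 190 191 190 191 191 189 189 192 192 194 180 128  83  96 100 107
  104 102 101 100 178 188 186 186 190]
 [156 190 193 187 191 192 186 187 189 190 189 193 191 185 193 147 131  78
   82  76  74  82  78  98 123 142 164]
 [128 140 129 112  96  86  75  78 109 141 155 174 189 199 192 191 184 177
  166 150 145 118 119 116 123 198 185]]
```

The can now stands upright at (.422,.289). To keep the order strict, with everything standing before start, I'll press the button once more.

Emit:
drive_tool(offset=[[-0.9,-0.02,0],[-0.9,-0.02,0],[-0.9,-0.02,0],[-0.9,-0.02,0],[-0.9,-0.02,0],[-0.9,-0.02,0],[-0.9,-0.02,0],[-0.9,-0.02,0],[-0.9,-0.02,0],[-0.9,-0.02,0]], turn=[[0,0,0],[0,0,0],[0,0,0],[0,0,0],[0,0,0],[0,0,0],[0,0,0],[0,0,0],[0,0,0],[0,0,0]], hand=[0,0,0,0,0,0,0,0,0,0], newtons=20)

```text
time_s: 72.35
position: [0.3774, -0.1159, 0.2442]
tool_rot: [[0.102, 0.995, 0.0], [0.995, -0.102, -0.0], [0.0, 0.0, -1.0]]
ft_force: [1.1, 0.9, -0.9]
grip_width: -0.0001
gripper_force: 0.0
```

Emit:
drive_tool(offset=[[-0.9,-0.02,0],[-0.9,-0.02,0],[-0.9,-0.02,0],[-0.4,-0.03,0],[0,0,0],[0,0,0],[0,0,0],[0,0,0],[0,0,0],[0,0,0]], turn=[[0,0,0],[0,0,0],[0,0,0],[0,0,0],[0,0,0],[0,0,0],[0,0,0],[0,0,0],[0,0,0],[0,0,0]], hand=[0,0,0,0,0,0,0,0,0,0])

```text
time_s: 73.6
position: [0.361, -0.2381, 0.2442]
tool_rot: [[0.103, 0.995, 0.0], [0.995, -0.103, -0.0], [-0.0, 0.0, -1.0]]
ft_force: [-0.3, 0.1, -0.5]
grip_width: 0.0001
gripper_force: 0.0
```

Run:
```python
from h import *
s=observe();c=camera_info('wrist');im=get_image('wrist');cv2.imwrite('pics/w17.png',im);p=np.array(s['position']);print(s['time_s'],p)
print((np.array(s['tool_rot']).T@(np.array([.361,-.238,.036])-p))/.04)
for b in[(.4404,-.0875),(.433,-.1615),(.4256,-.2366)]:
    P=np.array([*b,.082]);u,v=proj(c,P);print(b,u,v,[a for a in circ(im,c,u,v,.082,win=35)][:3])
```

```text
73.6 [ 0.361  -0.2381  0.2442]
[ 0.0039 -0.0001  5.2039]
(0.4404, -0.0875) 402.41533442105657 10.419994521902481 [(np.float32(404.2), np.float32(18.0), np.float64(0.89), array([ 0.4415, -0.0927,  0.082 ])), (np.float32(395.4), np.float32(19.2), np.float64(0.84), array([ 0.4349, -0.0928,  0.082 ]))]
(0.433, -0.1615) 396.74382424705266 115.30159180473423 [(np.float32(397.0), np.float32(118.0), np.float64(1.05), array([ 0.4331, -0.1636,  0.082 ])), (np.float32(394.6), np.float32(115.2), np.float64(0.96), array([ 0.4313, -0.1612,  0.082 ])), (np.float32(382.2), np.float32(124.4), np.float64(0.86), array([ 0.421 , -0.1673,  0.082 ]))]
(0.4256, -0.2366) 391.8633370729642 207.91316027205573 [(np.float32(394.4), np.float32(206.4), np.float64(0.94), array([ 0.4278, -0.2355,  0.082 ]))]
```

Emit:
drive_tool(offset=[[0,0,0.7],[0,0,1],[0,0,1],[0,0,1],[0,0,1],[0,0,0.45],[0,0,0.05],[0,0,0],[0,0,0],[0,0,0]], turn=[[0,0,0],[0,0,0],[0,0,0],[0,0,0],[0,0,0],[0,0,0],[0,0,0],[0,0,0],[0,0,0],[0,0,0]], hand=[0,0,0,0,0,0,0,0,0,0])

```text
time_s: 74.9
position: [0.3612, -0.2384, 0.0367]
tool_rot: [[0.103, 0.995, 0.001], [0.995, -0.103, -0.001], [-0.001, 0.001, -1.0]]
ft_force: [0.5, 0.7, 0.8]
grip_width: -0.0
gripper_force: 0.0
```

Emit:
drive_tool(offset=[[0,0,0.07],[0,0,0.06],[0,0,0.05],[0,0,0.05],[0,0,0.03],[0,0,0],[0,0,0],[0,0,0],[0,0,0],[0,0,0]], turn=[[0,0,0],[0,0,0],[0,0,0],[0,0,0],[0,0,0],[0,0,0],[0,0,0],[0,0,0],[0,0,0],[0,0,0]], hand=[0,0,0,0,0,0,0,0,0,0])

```text
time_s: 76.15
position: [0.361, -0.2383, 0.026]
tool_rot: [[0.103, 0.995, 0.0], [0.995, -0.103, -0.0], [-0.0, 0.0, -1.0]]
ft_force: [-0.4, 0.8, 8.9]
grip_width: -0.0
gripper_force: 3.9
```

Emit:
drive_tool(offset=[[0,0,-0.3],[0,0,-1],[0,0,-1],[0,0,-1],[0,0,-1],[0,0,-0.8],[0.9,0.6,0],[0.9,0.6,0],[0.9,0.6,0],[0,0,0]], turn=[[0,0,0],[0,0,0],[0,0,0],[0,0,0],[0,0,0],[0,0,0],[0,0,0],[0,0,0],[0,0,0],[0,0,0]], hand=[0,0,0,0,0,0,0,0,0,0])

```text
time_s: 77.4
position: [0.4443, -0.1362, 0.2299]
tool_rot: [[0.099, 0.995, -0.0], [0.995, -0.099, 0.0], [0.0, -0.0, -1.0]]
ft_force: [0.6, 0.4, -0.5]
grip_width: 0.0001
gripper_force: 0.0
```

Emit:
drive_tool(offset=[[0,0,0],[0,0,0],[0,0,0],[0,0,0],[0,0,0],[0,0,0],[0,0,0],[0,0,0],[0,0,0],[0,0,0]], turn=[[0,0,0],[0,0,0],[0,0,0],[0,0,0],[0,0,0],[0,0,0],[0,0,0],[0,0,0],[0,0,0],[0,0,0]], hand=[0,0,0,0,0,0,0,0,0,0])

```text
time_s: 78.65
position: [0.4437, -0.1382, 0.2297]
tool_rot: [[0.103, 0.995, 0.0], [0.995, -0.103, 0.0], [0.0, 0.0, -1.0]]
ft_force: [0.7, 0.2, -0.6]
grip_width: -0.0002
gripper_force: 0.0
```

Run:
```python
from h import *
s=observe();c=camera_info('wrist');im=get_image('wrist');cv2.imwrite('pics/w18.png',im);print(s['time_s'],s['position'])
for b in[(.4404,-.0875),(.433,-.1615),(.4256,-.2366)]:
    P=np.array([*b,.082]);u,v=proj(c,P)
    for a in circ(im,c,u,v,.082,win=38)[:3]:print(b,a[2],a[3],tick(im,c,a[3])[1:])
for ce,st in blobs(im,(20,120,60),(34,255,255),250)[0]:print('head',st[:5],onz(c,*ce,.038)[:2])
```

```text
78.65 [ 0.4437 -0.1382  0.2297]
(0.4404, -0.0875) 0.99 [ 0.4402 -0.088   0.082 ] (np.int64(0), np.float32(43.794872), np.float32(107.525635))
(0.4404, -0.0875) 1.09 [ 0.4409 -0.0847  0.082 ] (np.int64(88), np.float32(31.128204), np.float32(66.9359))
(0.4404, -0.0875) 0.86 [ 0.4402 -0.088   0.082 ] (np.int64(0), np.float32(43.794872), np.float32(107.525635))
(0.433, -0.1615) 0.96 [ 0.4325 -0.1629  0.082 ] (np.int64(280), np.float32(47.28205), np.float32(103.01282))
(0.433, -0.1615) 0.81 [ 0.4325 -0.1629  0.082 ] (np.int64(280), np.float32(47.28205), np.float32(103.01282))
head [329 129  21  49 917] [ 0.4691 -0.0874]
head [329 208  19  48 839] [ 0.4618 -0.1602]
```

```bash
python3 -c "
from rig import env
print(env.close_job())"
```

```text
the job is handed in; nothing more can be done
None
```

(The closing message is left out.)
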